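# Slate the sample roof and count out its ridge caps

## Task

Lay every slate lying on the bench on the small sample roof, one slate per course, starting at the bottom on the copper strip and working up: each slate lengthwise up the slope, straight and centred on the deck, overlapping the one below, its lower edge on the next red exposure line, no line skipped. Also put exactly three of the five brass ridge caps in the small metal tray for the same order and leave the other two on the bench outside it. Leave the roll of tape and the cork block alone.

Things in the scene. Friction and masses are not known exactly. Their poses are not given: they have to be found in the camera images.
- roof_deck: sloping plywood deck of a small fixed sample roof, 100 mm wide, rising away from the robot at 22 degrees. Origin: on its upper surface, mid-width, at the lowest red line, 30 mm above the bench. Axes: x up the slope, y across, z out of the deck. Red line pairs on its margins at x = 0, 40, 80, 120, 160 mm. Deck runs from x = -28 to 268 mm; a 12 mm ridge batten at its top stands 9 mm proud
- starter_strip (a point): middle (deck x 20, z 6 mm) of the fixed copper strip, 56 mm wide, 6 mm thick, from deck x = 0 to 40 mm, like the upper half of a slate: 8.6 degrees flatter than the deck, lower edge propped
- first_course (a point): where the first slate's centre belongs: deck x = 40, y = 0, z = 9 mm. Slate k belongs at x = 40 k mm, same y and z, 8.6 degrees flatter than the deck (13.4 from level): face to face on the piece below, its upper edge on the deck
- slate_1_mid (a point): centre of a loose blue roof slate, a flat plate 80 (x, its length) x 56 (y) x 6 mm (z), 70 g, lying flat on the bench; both ends and faces alike; may be absent. All slates are interchangeable
- slate_2_mid (a point): centre of a loose teal roof slate, a flat plate 80 (x, its length) x 56 (y) x 6 mm (z), 70 g, lying flat on the bench; both ends and faces alike; may be absent. All slates are interchangeable
- slate_3_mid (a point): centre of a loose purple roof slate, a flat plate 80 (x, its length) x 56 (y) x 6 mm (z), 70 g, lying flat on the bench; both ends and faces alike; may be absent. All slates are interchangeable
- slate_4_mid (a point): centre of a loose green roof slate, a flat plate 80 (x, its length) x 56 (y) x 6 mm (z), 70 g, lying flat on the bench; both ends and faces alike; may be absent. All slates are interchangeable
- slate_5_mid (a point): centre of a loose dark red roof slate, a flat plate 80 (x, its length) x 56 (y) x 6 mm (z), 70 g, lying flat on the bench; both ends and faces alike; may be absent. All slates are interchangeable
- cap_1_mid (a point): centre (9 mm up) of a loose brass ridge cap, an upturned channel 40 (x) x 24 (y) x 18 mm (z), 40 g; all five are alike; grasp across the 24 mm
- cap_2_mid (a point): centre (9 mm up) of a loose brass ridge cap, an upturned channel 40 (x) x 24 (y) x 18 mm (z), 40 g; all five are alike; grasp across the 24 mm
- cap_3_mid (a point): centre (9 mm up) of a loose brass ridge cap, an upturned channel 40 (x) x 24 (y) x 18 mm (z), 40 g; all five are alike; grasp across the 24 mm
- cap_4_mid (a point): centre (9 mm up) of a loose brass ridge cap, an upturned channel 40 (x) x 24 (y) x 18 mm (z), 40 g; all five are alike; grasp across the 24 mm
- cap_5_mid (a point): centre (9 mm up) of a loose brass ridge cap, an upturned channel 40 (x) x 24 (y) x 18 mm (z), 40 g; all five are alike; grasp across the 24 mm
- order_tray: fixed shallow aluminium tray, 130 (x) x 150 (y) mm outside, rim 16 mm high over the bench, floor and walls 3 mm thick; origin: centre of its underside
- tape: roll of masking tape, 88 mm across, 25 mm high, origin under its centre; bystander
- cork_pad: cork block, 64x73x24 mm, origin under its centre; bystander
Things that resemble listed ones, but are neither listed nor needed, are in the scene too. Leave any black or blue look-alike of the part that bears cap_4_mid alone.

How it is judged (in metres and radians):
At the end, for the whole second after the job is handed in: Every slate lies still: centre within 7 mm of x = 40 k mm and 8 mm of mid-width, 6.8 to 13.5 mm above the deck (resting on the piece below, none skipped or doubled), square to the deck within 8 degrees. Exactly three caps lie in the tray, two on the bench outside ((x of slate_1_mid in the frame of roof_deck between 0.033 and 0.047 m or x of slate_1_mid in the frame of roof_deck between 0.073 and 0.087 m or x of slate_1_mid in the frame of roof_deck between 0.113 and 0.127 m or x of slate_1_mid in the frame of roof_deck between 0.153 and 0.167 m or x of slate_1_mid in the frame of roof_deck between 0.193 and 0.207 m) and y of slate_1_mid in the frame of roof_deck between -0.008 and 0.008 m and z of slate_1_mid in the frame of roof_deck between 0.0068 and 0.0135 m and angle between the y axis of each of slate_1_mid, slate_2_mid, slate_3_mid, slate_4_mid, slate_5_mid and the y axis of roof_deck, either way round below 0.14 rad and linear speed of each of slate_1, slate_2, slate_3, slate_4, slate_5, cap_1, cap_2, cap_3, cap_4, cap_5 below 0.01 m/s and (x of slate_2_mid in the frame of roof_deck between 0.033 and 0.047 m or x of slate_2_mid in the frame of roof_deck between 0.073 and 0.087 m or x of slate_2_mid in the frame of roof_deck between 0.113 and 0.127 m or x of slate_2_mid in the frame of roof_deck between 0.153 and 0.167 m or x of slate_2_mid in the frame of roof_deck between 0.193 and 0.207 m) and y of slate_2_mid in the frame of roof_deck between -0.008 and 0.008 m and z of slate_2_mid in the frame of roof_deck between 0.0068 and 0.0135 m and (x of slate_3_mid in the frame of roof_deck between 0.033 and 0.047 m or x of slate_3_mid in the frame of roof_deck between 0.073 and 0.087 m or x of slate_3_mid in the frame of roof_deck between 0.113 and 0.127 m or x of slate_3_mid in the frame of roof_deck between 0.153 and 0.167 m or x of slate_3_mid in the frame of roof_deck between 0.193 and 0.207 m) and y of slate_3_mid in the frame of roof_deck between -0.008 and 0.008 m and z of slate_3_mid in the frame of roof_deck between 0.0068 and 0.0135 m and (x of slate_4_mid in the frame of roof_deck between 0.033 and 0.047 m or x of slate_4_mid in the frame of roof_deck between 0.073 and 0.087 m or x of slate_4_mid in the frame of roof_deck between 0.113 and 0.127 m or x of slate_4_mid in the frame of roof_deck between 0.153 and 0.167 m or x of slate_4_mid in the frame of roof_deck between 0.193 and 0.207 m) and y of slate_4_mid in the frame of roof_deck between -0.008 and 0.008 m and z of slate_4_mid in the frame of roof_deck between 0.0068 and 0.0135 m and (x of slate_5_mid in the frame of roof_deck between 0.033 and 0.047 m or x of slate_5_mid in the frame of roof_deck between 0.073 and 0.087 m or x of slate_5_mid in the frame of roof_deck between 0.113 and 0.127 m or x of slate_5_mid in the frame of roof_deck between 0.153 and 0.167 m or x of slate_5_mid in the frame of roof_deck between 0.193 and 0.207 m) and y of slate_5_mid in the frame of roof_deck between -0.008 and 0.008 m and z of slate_5_mid in the frame of roof_deck between 0.0068 and 0.0135 m and height (world z) of each of cap_1_mid, cap_2_mid, cap_3_mid, cap_4_mid, cap_5_mid below 0.03 m and (((x of cap_1_mid in the frame of order_tray between -0.062 and 0.062 m and y of cap_1_mid in the frame of order_tray between -0.072 and 0.072 m) and (x of cap_2_mid in the frame of order_tray between -0.062 and 0.062 m and y of cap_2_mid in the frame of order_tray between -0.072 and 0.072 m) and (x of cap_3_mid in the frame of order_tray between -0.062 and 0.062 m and y of cap_3_mid in the frame of order_tray between -0.072 and 0.072 m) and (x of cap_4_mid in the frame of order_tray below -0.065 m or x of cap_4_mid in the frame of order_tray above 0.065 m or y of cap_4_mid in the frame of order_tray below -0.075 m or y of cap_4_mid in the frame of order_tray above 0.075 m) and (x of cap_5_mid in the frame of order_tray below -0.065 m or x of cap_5_mid in the frame of order_tray above 0.065 m or y of cap_5_mid in the frame of order_tray below -0.075 m or y of cap_5_mid in the frame of order_tray above 0.075 m)) or ((x of cap_1_mid in the frame of order_tray between -0.062 and 0.062 m and y of cap_1_mid in the frame of order_tray between -0.072 and 0.072 m) and (x of cap_2_mid in the frame of order_tray between -0.062 and 0.062 m and y of cap_2_mid in the frame of order_tray between -0.072 and 0.072 m) and (x of cap_3_mid in the frame of order_tray below -0.065 m or x of cap_3_mid in the frame of order_tray above 0.065 m or y of cap_3_mid in the frame of order_tray below -0.075 m or y of cap_3_mid in the frame of order_tray above 0.075 m) and (x of cap_4_mid in the frame of order_tray between -0.062 and 0.062 m and y of cap_4_mid in the frame of order_tray between -0.072 and 0.072 m) and (x of cap_5_mid in the frame of order_tray below -0.065 m or x of cap_5_mid in the frame of order_tray above 0.065 m or y of cap_5_mid in the frame of order_tray below -0.075 m or y of cap_5_mid in the frame of order_tray above 0.075 m)) or ((x of cap_1_mid in the frame of order_tray between -0.062 and 0.062 m and y of cap_1_mid in the frame of order_tray between -0.072 and 0.072 m) and (x of cap_2_mid in the frame of order_tray between -0.062 and 0.062 m and y of cap_2_mid in the frame of order_tray between -0.072 and 0.072 m) and (x of cap_3_mid in the frame of order_tray below -0.065 m or x of cap_3_mid in the frame of order_tray above 0.065 m or y of cap_3_mid in the frame of order_tray below -0.075 m or y of cap_3_mid in the frame of order_tray above 0.075 m) and (x of cap_4_mid in the frame of order_tray below -0.065 m or x of cap_4_mid in the frame of order_tray above 0.065 m or y of cap_4_mid in the frame of order_tray below -0.075 m or y of cap_4_mid in the frame of order_tray above 0.075 m) and (x of cap_5_mid in the frame of order_tray between -0.062 and 0.062 m and y of cap_5_mid in the frame of order_tray between -0.072 and 0.072 m)) or ((x of cap_1_mid in the frame of order_tray between -0.062 and 0.062 m and y of cap_1_mid in the frame of order_tray between -0.072 and 0.072 m) and (x of cap_2_mid in the frame of order_tray below -0.065 m or x of cap_2_mid in the frame of order_tray above 0.065 m or y of cap_2_mid in the frame of order_tray below -0.075 m or y of cap_2_mid in the frame of order_tray above 0.075 m) and (x of cap_3_mid in the frame of order_tray between -0.062 and 0.062 m and y of cap_3_mid in the frame of order_tray between -0.072 and 0.072 m) and (x of cap_4_mid in the frame of order_tray between -0.062 and 0.062 m and y of cap_4_mid in the frame of order_tray between -0.072 and 0.072 m) and (x of cap_5_mid in the frame of order_tray below -0.065 m or x of cap_5_mid in the frame of order_tray above 0.065 m or y of cap_5_mid in the frame of order_tray below -0.075 m or y of cap_5_mid in the frame of order_tray above 0.075 m)) or ((x of cap_1_mid in the frame of order_tray between -0.062 and 0.062 m and y of cap_1_mid in the frame of order_tray between -0.072 and 0.072 m) and (x of cap_2_mid in the frame of order_tray below -0.065 m or x of cap_2_mid in the frame of order_tray above 0.065 m or y of cap_2_mid in the frame of order_tray below -0.075 m or y of cap_2_mid in the frame of order_tray above 0.075 m) and (x of cap_3_mid in the frame of order_tray between -0.062 and 0.062 m and y of cap_3_mid in the frame of order_tray between -0.072 and 0.072 m) and (x of cap_4_mid in the frame of order_tray below -0.065 m or x of cap_4_mid in the frame of order_tray above 0.065 m or y of cap_4_mid in the frame of order_tray below -0.075 m or y of cap_4_mid in the frame of order_tray above 0.075 m) and (x of cap_5_mid in the frame of order_tray between -0.062 and 0.062 m and y of cap_5_mid in the frame of order_tray between -0.072 and 0.072 m)) or ((x of cap_1_mid in the frame of order_tray between -0.062 and 0.062 m and y of cap_1_mid in the frame of order_tray between -0.072 and 0.072 m) and (x of cap_2_mid in the frame of order_tray below -0.065 m or x of cap_2_mid in the frame of order_tray above 0.065 m or y of cap_2_mid in the frame of order_tray below -0.075 m or y of cap_2_mid in the frame of order_tray above 0.075 m) and (x of cap_3_mid in the frame of order_tray below -0.065 m or x of cap_3_mid in the frame of order_tray above 0.065 m or y of cap_3_mid in the frame of order_tray below -0.075 m or y of cap_3_mid in the frame of order_tray above 0.075 m) and (x of cap_4_mid in the frame of order_tray between -0.062 and 0.062 m and y of cap_4_mid in the frame of order_tray between -0.072 and 0.072 m) and (x of cap_5_mid in the frame of order_tray between -0.062 and 0.062 m and y of cap_5_mid in the frame of order_tray between -0.072 and 0.072 m)) or ((x of cap_1_mid in the frame of order_tray below -0.065 m or x of cap_1_mid in the frame of order_tray above 0.065 m or y of cap_1_mid in the frame of order_tray below -0.075 m or y of cap_1_mid in the frame of order_tray above 0.075 m) and (x of cap_2_mid in the frame of order_tray between -0.062 and 0.062 m and y of cap_2_mid in the frame of order_tray between -0.072 and 0.072 m) and (x of cap_3_mid in the frame of order_tray between -0.062 and 0.062 m and y of cap_3_mid in the frame of order_tray between -0.072 and 0.072 m) and (x of cap_4_mid in the frame of order_tray between -0.062 and 0.062 m and y of cap_4_mid in the frame of order_tray between -0.072 and 0.072 m) and (x of cap_5_mid in the frame of order_tray below -0.065 m or x of cap_5_mid in the frame of order_tray above 0.065 m or y of cap_5_mid in the frame of order_tray below -0.075 m or y of cap_5_mid in the frame of order_tray above 0.075 m)) or ((x of cap_1_mid in the frame of order_tray below -0.065 m or x of cap_1_mid in the frame of order_tray above 0.065 m or y of cap_1_mid in the frame of order_tray below -0.075 m or y of cap_1_mid in the frame of order_tray above 0.075 m) and (x of cap_2_mid in the frame of order_tray between -0.062 and 0.062 m and y of cap_2_mid in the frame of order_tray between -0.072 and 0.072 m) and (x of cap_3_mid in the frame of order_tray between -0.062 and 0.062 m and y of cap_3_mid in the frame of order_tray between -0.072 and 0.072 m) and (x of cap_4_mid in the frame of order_tray below -0.065 m or x of cap_4_mid in the frame of order_tray above 0.065 m or y of cap_4_mid in the frame of order_tray below -0.075 m or y of cap_4_mid in the frame of order_tray above 0.075 m) and (x of cap_5_mid in the frame of order_tray between -0.062 and 0.062 m and y of cap_5_mid in the frame of order_tray between -0.072 and 0.072 m)) or ((x of cap_1_mid in the frame of order_tray below -0.065 m or x of cap_1_mid in the frame of order_tray above 0.065 m or y of cap_1_mid in the frame of order_tray below -0.075 m or y of cap_1_mid in the frame of order_tray above 0.075 m) and (x of cap_2_mid in the frame of order_tray between -0.062 and 0.062 m and y of cap_2_mid in the frame of order_tray between -0.072 and 0.072 m) and (x of cap_3_mid in the frame of order_tray below -0.065 m or x of cap_3_mid in the frame of order_tray above 0.065 m or y of cap_3_mid in the frame of order_tray below -0.075 m or y of cap_3_mid in the frame of order_tray above 0.075 m) and (x of cap_4_mid in the frame of order_tray between -0.062 and 0.062 m and y of cap_4_mid in the frame of order_tray between -0.072 and 0.072 m) and (x of cap_5_mid in the frame of order_tray between -0.062 and 0.062 m and y of cap_5_mid in the frame of order_tray between -0.072 and 0.072 m)) or ((x of cap_1_mid in the frame of order_tray below -0.065 m or x of cap_1_mid in the frame of order_tray above 0.065 m or y of cap_1_mid in the frame of order_tray below -0.075 m or y of cap_1_mid in the frame of order_tray above 0.075 m) and (x of cap_2_mid in the frame of order_tray below -0.065 m or x of cap_2_mid in the frame of order_tray above 0.065 m or y of cap_2_mid in the frame of order_tray below -0.075 m or y of cap_2_mid in the frame of order_tray above 0.075 m) and (x of cap_3_mid in the frame of order_tray between -0.062 and 0.062 m and y of cap_3_mid in the frame of order_tray between -0.072 and 0.072 m) and (x of cap_4_mid in the frame of order_tray between -0.062 and 0.062 m and y of cap_4_mid in the frame of order_tray between -0.072 and 0.072 m) and (x of cap_5_mid in the frame of order_tray between -0.062 and 0.062 m and y of cap_5_mid in the frame of order_tray between -0.072 and 0.072 m)))); the robot touches nothing.
It fails at once if the tape roll was moved more than 30 mm (distance of tape from where it was at the start of the episode above 0.03 m).
It fails at once if the cork block was moved more than 30 mm (distance of cork_pad from where it was at the start of the episode above 0.03 m).
Of slate_1, slate_2, slate_3, slate_4, slate_5 only 3 to 5 are there at a start; the rules pass over those that are not, and their reading is None.
At some moment in a run one of cap_1, cap_2, cap_3, cap_4, cap_5 may be knocked a few centimetres aside while the robot is not near it.
Once in a run the grip may slacken for a moment while it holds something.
It also fails if it takes over 210 s, if anything falls off the work surface, if the arm or the gripper's body presses on something with over 40 N, if the wrist force passes 120 N, or if a joint passes its speed limit or range.

## Robot

A 6-joint arm with a two-finger parallel gripper is mounted at the origin on a cart in front of the work surface, level with it; the furniture and walls round the work are solid. World frame = base frame: x ahead of the robot, y to its left, z up, the work surface at z = 0. Lengths are in mm, angles in degrees, forces in N, time in s.
With the tool pointing down it reaches from about 350 to 850 mm from the base axis. Payload 8.1 kg.
Tool frame: the origin (TCP) lies midway between the tips of the shut fingers; the grasp point (between the pads) lies 19 mm behind it; z points along the fingers, y is the direction in which the jaws open and shut (so a half turn about z gives the same grasp; the last joint's range is limited). The gripper opens to 85 mm and grips with 20 to 120 N. Pads are 22 mm wide; open, the fingers measure 114 mm over their backs; the gripper's body (76 mm by 85 mm) begins 54 mm behind the grasp point. The pads swing forward as they close: fully open they stand 13 mm farther back than shut.
Start: joints at [-68.549, 7.471, 85.268, -0, 87.261, -4.893], TCP at [266.281, -537.68, 231.292] pointing down, gripper open.
Joint ranges: [-169.43, 169.43], [-51.17, 129.36], [1.28, 143.12], [-76.62, 256.62], [0, 156.53], [-152.29, 152.29]. Speed limits (degrees/s): [136.94, 136.94, 159.86, 180, 180, 180].

## Interface

Orientations are given as [roll, pitch, yaw] about the fixed x, y, z axes, in that order (R = Rz(yaw) Ry(pitch) Rx(roll)).
In Python, from bench import telemetry, snapshot, camera_params, job gives the robot as it stands. The module is installed in compiled form; this text tells all that it offers.
- The arm moves only by the shell command python3 -m jog 'ROWS' [FORCE]. ROWS is JSON, a list that holds one entry, the list of rows, each a list of 7 numbers: the shift along the tool's x, y, z in units of 50 mm (1.0 is 50 mm), then the turn, a rotation vector about the tool's x, y, z in units of 2 pi rad (1.0 is 2 pi rad), then the opening, from 0 (shut) to 1 (fully open). In form: [[[dx, dy, dz, rx, ry, rz, claw], ...]]. A call has 1 to 12 rows; each row shifts and turns the commanded pose from where the row before left it, along the tool's axes as they then stand; what a row does not reach is not made up. A row lasts 1/8 s, in which the tool goes at most 62.5 mm and 10.7 degrees, less where a joint would pass 70% of its speed; a pose out of reach is approached as far as the arm can. A call with a number of a shift or a turn outside -1 to 1 is refused whole. A call with a gripper value outside its range is refused whole. The fingers move at their own pace and stop on an object; FORCE is the grip in N (left out, the last holds). Time passes only in rows, so rows that do not move let the fingers close. It gives the time, the measured TCP pose, the force and the opening at its end, in the units of the state.
- telemetry.sense(): the state, without advancing time (a new reading comes with each control period).
- snapshot(name): name is "scene" or "top" or "wrist"; returns (picture, depth): 480x640x3 uint8, red, green, blue; 480x640 float32, mm along the optical axis (not along the pixel's ray), 0 where there is no reading.
- camera_params(name): a dict with "K" (3x3 intrinsics, pixels), "extrinsics" (4x4, takes a point from camera to world coordinates). Camera axes: x right, y down, z forward; pixel columns grow to the right and rows downward; lengths in mm; the calibration is good to about 2 mm. The wrist camera is an equidistant fisheye: a pixel r from the principal point sees the ray r / f radians off the axis. A picture is of the moment at which its call begins: read the wrist's pose just before it. camera_params takes no time and is no camera call; for the wrist camera it gives the pose at the moment of the call.
- job.hand_in(): hands the job in, once; it reports no verdict.
The state is a dict: "time": time; "joint_pos": joint angles; "qd": joint speeds; "joint_efforts": joint torques, N m; "tool_pos": TCP position; "tcp_rot": TCP orientation; "ft_force": force on the tool from outside, world axes, zero at the start; "wrist_torque": the same for the moment, N m; "finger_gap": finger opening in mm.
Only numpy, scipy, OpenCV 4.12 (cv2) and the standard library are available. Lean on these libraries where they do the work, as an engineer would, in place of code of your own. Each camera call takes 0.05 s, during which the arm holds its last target. There are 200 camera calls.

## Working session

There is one attempt and no reset: what is moved stays moved. The work goes in short steps, Python scripts to look and compute and a shell command to move; the robot and the scene stay as the last step left them, time stands still between calls to the robot, and variables do not carry over. Pictures are saved under pics/ and viewed, about 12 in all and at most 16, crops included, and the job is handed in when it is done.

```bash
mkdir -p pics
cat > h.py <<'E'
import numpy as np, cv2
from bench import telemetry, snapshot, camera_params, job
def pts(name,d):
    p=camera_params(name);K=p["K"];E=np.array(p["extrinsics"])
    v,u=np.mgrid[:480,:640]
    X=np.stack([(u-K[0][2])/K[0][0]*d,(v-K[1][2])/K[1][1]*d,d],-1)
    return X@E[:3,:3].T+E[:3,3]
def save(n,im,s=1):
    cv2.imwrite(f"pics/{n}.png",cv2.resize(im[:,:,::-1],None,fx=s,fy=s,interpolation=cv2.INTER_CUBIC))
E
python3 - <<'E'
from h import *
for n in("top","scene"):
    im,d=snapshot(n);np.savez(f"{n}0.npz",im=im,d=d);save(n+"0",im,1.25)
    print(n,camera_params(n))
print(telemetry.sense())
E
```

```text
top {'K': array([[537.5059806 ,   0.        , 327.46158838],
       [  0.        , 537.5059806 , 246.53455371],
       [  0.        ,   0.        ,   1.        ]]), 'extrinsics': array([[ 1.34256783e-01, -9.70105028e-01,  2.02166643e-01,
         3.52812248e+02],
       [-9.90944139e-01, -1.30980359e-01,  2.95610931e-02,
         3.28028822e+01],
       [-2.19750551e-03, -2.04304627e-01, -9.78904893e-01,
         1.10924166e+03],
       [ 0.00000000e+00,  0.00000000e+00,  0.00000000e+00,
         1.00000000e+00]])}
scene {'K': array([[468.688092  ,   0.        , 328.32546164],
       [  0.        , 468.688092  , 232.30108773],
       [  0.        ,   0.        ,   1.        ]]), 'extrinsics': array([[ 7.96502901e-01, -2.45268573e-01,  5.52654012e-01,
         7.72551458e+01],
       [-6.04611320e-01, -3.31126127e-01,  7.24431252e-01,
        -5.90521569e+02],
       [ 5.31796340e-03, -9.11152465e-01, -4.12035077e-01,
         4.28371783e+02],
       [ 0.00000000e+00,  0.00000000e+00,  0.00000000e+00,
         1.00000000e+00]])}
{'time': 0.1, 'joint_pos': array([-6.85492120e+01,  7.51004263e+00,  8.53232355e+01,  1.85065896e-04,
        8.72625446e+01, -4.89211009e+00]), 'qd': array([-0.06817872, -0.10045039, -0.26658702, -0.04247032, -0.03830779,
        0.0632285 ]), 'joint_efforts': array([ 2.98145780e-03, -5.70949388e+01, -5.01942337e+01, -4.91044739e-05,
        8.21196969e-03,  1.01693178e-05]), 'tool_pos': array([ 266.09196708, -537.21107733,  230.35516217]), 'tcp_rot': array([-1.79904542e+02, -8.35590310e-03,  2.63428822e+01]), 'ft_force': array([-0.28748585,  0.19275368,  0.00578577]), 'wrist_torque': array([-0.01694663,  0.00446438, -0.06754213]), 'finger_gap': 85.56641233718136}
```

View pics/top0.png

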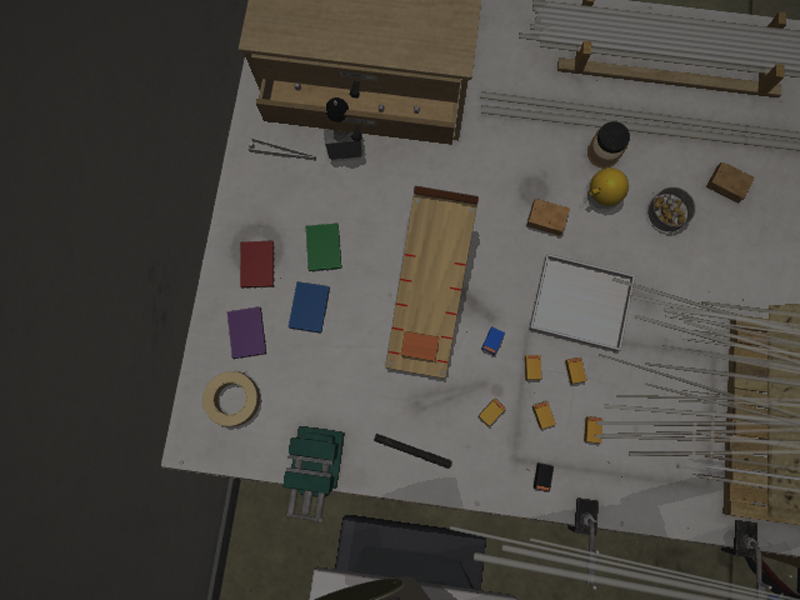

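View pics/scene0.png

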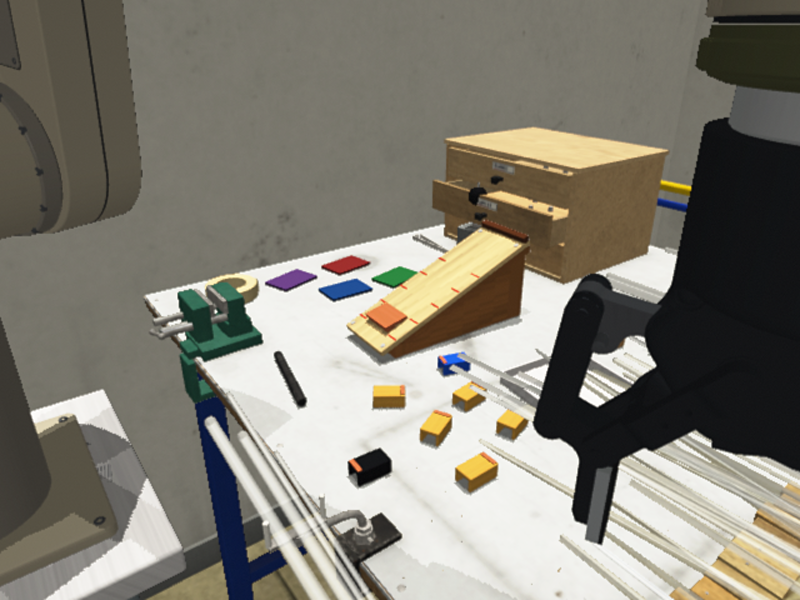

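The top picture (1.25×) shows four slates: red (257,264), green (323,247), blue (309,307) and purple (247,332); there is no fifth. The brass caps are at (534,368), (576,370), (491,412), (543,415) and (594,430). The look-alikes are blue (493,340) and black (543,477). The tray is at (582,302) and the deck's low end at (420,345). The brown blocks at (548,216) and (731,181) are not caps. Next I'll measure these.

```bash
cat > m.py <<'E'
from h import *
def blobs(im,P,box,f,amin=25):
    hsv=cv2.cvtColor(im,cv2.COLOR_RGB2HSV).astype(int);m=f(hsv[...,0],hsv[...,1],hsv[...,2])
    k=np.zeros_like(m);k[box[1]:box[3],box[0]:box[2]]=1
    n,l,s,c=cv2.connectedComponentsWithStats((m&k.astype(bool)).astype(np.uint8))
    for i in range(1,n):
        if s[i,4]<amin: continue
        Q=P[l==i];Q=Q[np.isfinite(Q).all(1)]
        r=cv2.minAreaRect(Q[:,:2].astype(np.float32))
        yield c[i].round(),s[i,4],np.median(Q[:,2]),r,Q
def rectinfo(r):
    (cx,cy),(w,h),a=r
    if w<h: w,h,a=h,w,a+90
    return f"c=({cx:.1f},{cy:.1f}) {w:.0f}x{h:.0f} yaw={(a+90)%180-90:.1f}"
E
python3 - <<'E'
from m import *
z=np.load("top0.npz");im,d=z["im"],z["d"];P=pts("top",d)
print("bench z",[P[v,u].round(1).tolist() for u,v in((380,330),(210,160),(420,355))])
for nm,box,f in(("slates",(170,170,285,295),lambda h,s,v:(s>90)),("caps",(370,255,490,400),lambda h,s,v:(s>120)&(h>5)&(h<40)&(v>60)),("blue/blk",(370,255,490,400),lambda h,s,v:(v<35)|((h>100)&(h<130)&(s>150)))):
    for c,a,zz,r,Q in blobs(im,P,box,f): print(nm,c,a,"z%.1f"%zz,rectinfo(r))
for c,a,zz,r,Q in blobs(im,P,(305,140,390,305),lambda h,s,v:((h<6)|(h>174))&(s>130),3): print("red",c,a,Q.mean(0).round(1),rectinfo(r))
# tray rim
k=(P[...,2]>11)&(P[...,2]<20);k[:, :415]=0;k[:,515:]=0;k[:200]=0;k[285:]=0
Q=P[k];print("tray",len(Q),rectinfo(cv2.minAreaRect(Q[:,:2].astype(np.float32))))
# deck plane
k=np.zeros(d.shape,bool);k[165:260,325:370]=1;Q=P[k];Q=Q[(Q[:,2]>35)]
c=Q.mean(0);n=np.linalg.svd(Q-c,full_matrices=0)[2][2];n*=np.sign(n[2]);print("deck n",n,c,np.degrees(np.arccos(n[2])),"yaw",np.degrees(np.arctan2(-n[1],-n[0])))
# rods high above caps region
k=(P[...,0]>150)&(P[...,0]<700)&(P[...,1]>-420)&(P[...,1]<300)&(P[...,2]>30)
H=P[k];
for x in range(150,700,50): print(x,[int(H[(abs(H[:,0]-x-25)<25)&(abs(H[:,1]-y-25)<25),2].max(initial=0)) for y in range(-450,350,50)])
save("caps",im[250:400,360:500],4)
E
```

```text
bench z [[423.9, -63.5, -1.8], [739.5, 346.8, -2.0], [384.8, -148.4, 5.1]]
slates [258. 197.] 915 z6.2 c=(522.5,155.6) 413x70 yaw=26.3
slates [205. 211.] 962 z6.2 c=(490.7,215.2) 449x87 yaw=42.0
slates [247. 245.] 983 z6.2 c=(463.2,164.8) 333x87 yaw=35.4
slates [196. 266.] 867 z6.3 c=(423.4,213.3) 378x87 yaw=55.8
caps [427. 294.] 232 z18.3 c=(508.4,-147.3) 40x23 yaw=6.3
caps [461. 296.] 220 z18.2 c=(444.9,-93.2) 309x41 yaw=-61.3
caps [393. 329.] 227 z18.6 c=(390.2,-40.4) 161x31 yaw=-51.9
caps [435. 332.] 229 z18.2 c=(389.1,-78.6) 232x39 yaw=-64.1
caps [475. 344.] 206 z18.0 c=(398.6,-114.7) 306x42 yaw=-80.5
blue/blk [395. 271.] 177 z18.5 c=(454.9,-32.6) 241x26 yaw=-26.5
blue/blk [434. 380.] 231 z18.0 c=(336.1,-80.3) 226x38 yaw=-88.9
red [327. 204.] 11 [648.3  75.7  90.3] c=(648.4,75.9) 16x2 yaw=87.8
red [367. 211.] 9 [644.9  -4.3  90.7] c=(644.8,-4.7) 14x3 yaw=87.5
red [324. 224.] 11 [587.7  73.  169.7] c=(483.9,51.3) 264x16 yaw=11.4
red [364. 231.] 10 [607.9  -3.1  75.1] c=(607.6,-3.2) 16x3 yaw=86.1
red [321. 243.] 10 [574.2  78.   59.6] c=(574.5,78.1) 16x2 yaw=88.9
red [361. 250.] 1
[... 482 characters left out ...]
825962471
150 [71, 73, 73, 82, 66, 0, 0, 0, 0, 374, 371, 311, 0, 0, 0, 0]
200 [70, 73, 74, 81, 72, 73, 73, 71, 428, 422, 0, 0, 61, 62, 0, 0]
250 [0, 0, 0, 52, 0, 0, 0, 0, 0, 0, 0, 89, 89, 88, 0, 0]
300 [0, 0, 0, 0, 0, 0, 0, 0, 0, 0, 0, 84, 87, 86, 0, 0]
350 [80, 93, 93, 91, 0, 0, 0, 0, 0, 1109, 0, 0, 46, 43, 0, 0]
400 [148, 148, 150, 148, 150, 0, 0, 0, 0, 0, 0, 0, 0, 0, 0, 0]
450 [144, 145, 144, 144, 86, 0, 0, 0, 33, 46, 44, 0, 0, 0, 0, 0]
500 [150, 149, 128, 126, 112, 0, 0, 0, 55, 56, 53, 0, 0, 0, 0, 0]
550 [135, 136, 132, 101, 0, 0, 0, 0, 75, 74, 74, 0, 0, 0, 0, 0]
600 [107, 108, 107, 108, 107, 0, 0, 0, 95, 95, 94, 0, 0, 0, 0, 0]
650 [0, 0, 0, 99, 98, 0, 0, 0, 115, 114, 116, 0, 0, 0, 0, 0]
```

View pics/caps.png

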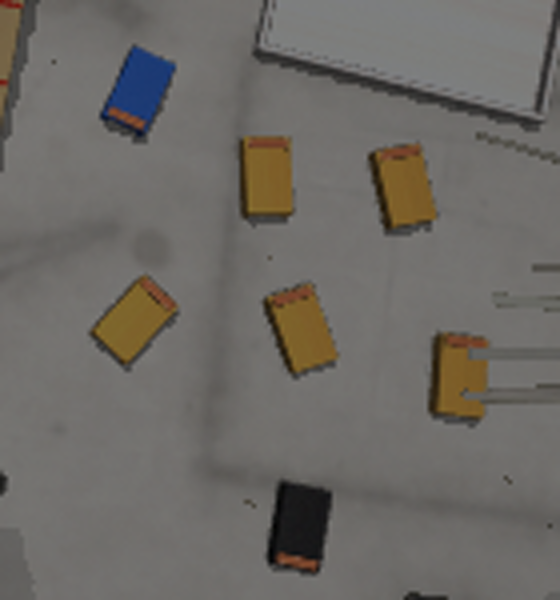

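The crop shows five brass caps. The rightmost, at (594,430) in top0, has rods over it, so I leave it and the one at (491,412) on the bench. I'll redo the numbers with the empty depth pixels left out.

```bash
sed -i 's/Q=Q\[np.isfinite(Q).all(1)\]/Q=Q[(Q[:,2]<300)];Q=Q[abs(Q[:,2]-np.median(Q[:,2]))<6]/' m.py
cat > mm.py <<'E'
from m import *
z=np.load("top0.npz");im,d=z["im"],z["d"];P=pts("top",d)
for nm,box,f in(("slates",(170,170,285,295),lambda h,s,v:(s>90)),("caps",(370,255,490,400),lambda h,s,v:(s>120)&(h>5)&(h<40)&(v>60))):
    for c,a,zz,r,Q in blobs(im,P,box,f): print(nm,c,a,"z%.1f"%zz,rectinfo(r))
k=(P[...,2]>9)&(P[...,2]<20)&(d>0);k[:, :415]=0;k[:,510:]=0;k[:200]=0;k[282:]=0
print("tray",rectinfo(cv2.minAreaRect(P[k][:,:2].astype(np.float32))))
k=np.zeros(d.shape,bool);k[165:260,325:370]=1;k&=(d>0);Q=P[k];Q=Q[(Q[:,2]>35)]
for _ in range(4):
    c=Q.mean(0);n=np.linalg.svd(Q-c,full_matrices=0)[2][2];n*=np.sign(n[2]);Q=Q[abs((Q-c)@n)<4]
print("deck n",n,c,np.degrees(np.arccos(n[2])),"yaw",np.degrees(np.arctan2(-n[1],-n[0])))
k=(P[...,2]>25)&(P[...,1]<-100)&(P[...,1]>-330)&(P[...,0]>300)&(P[...,0]<720)
H=P[k&(d>0)]
for x in range(300,720,30): print(x,[(int(h.min(initial=999)),int(h.max(initial=0))) if len(h:=H[(abs(H[:,0]-x-15)<15)&(abs(H[:,1]-y-15)<15),2]) else 0 for y in range(-330,-90,30)])
E
python3 mm.py
```

```text
slates [258. 197.] 915 z6.2 c=(667.8,227.4) 80x55 yaw=12.8
slates [205. 211.] 962 z6.2 c=(623.1,334.6) 81x57 yaw=10.0
slates [247. 245.] 983 z6.2 c=(560.9,234.6) 79x56 yaw=-0.3
slates [196. 266.] 867 z6.3 c=(504.2,330.6) 80x55 yaw=18.1
caps [427. 294.] 232 z18.3 c=(508.4,-147.3) 40x23 yaw=6.3
caps [461. 296.] 220 z18.2 c=(512.7,-217.0) 39x24 yaw=16.7
caps [393. 329.] 227 z18.6 c=(427.3,-88.2) 38x23 yaw=-35.4
caps [435. 332.] 229 z18.2 c=(434.5,-172.1) 39x23 yaw=24.4
caps [475. 344.] 206 z18.0 c=(421.6,-252.7) 39x24 yaw=0.8
tray c=(629.7,-218.6) 153x132 yaw=83.3
deck n [-0.3740162   0.01624737  0.92727984] [637.89861612  35.22000482  86.6253528 ] 21.985314365862187 yaw -2.4873808391075256
300 [0, 0, 0, 0, (25, 25), (25, 25), 0, 0]
330 [0, 0, 0, 0, 0, 0, 0, 0]
360 [(87, 91), (85, 90), 0, 0, 0, 0, 0, 0]
390 [(83, 147), (82, 148), (122, 148), (124, 150), 0, 0, 0, 0]
420 [(95, 150), (97, 107), (97, 110), (98, 109), 0, 0, 0, 0]
450 [(81, 117), (80, 117), (83, 117), 0, 0, 0, 0, 0]
480 [(107, 144), (135, 144), 0, 0, 0, 0, 0, 0]
510 [(104, 127), (103, 126), (104, 112), (105, 109), 0, 0, 0, 0]
540 [(108, 116), 0, 0, 0, 0, 0, 0, 0]
570 [(92, 101), (89, 101), 0, 0, 0, 0, 0, 0]
600 [(82, 94), (83, 92), 0, 0, 0, 0, 0, 0]
630 [(97, 107), (81, 108), (96, 107), 0, 0, 0, 0, 0]
660 [0, 0, 0, 0, 0, 0, 0, 0]
690 [0, 0, 0, 0, 0, 0, 0, 0]
```

```bash
cat > plan.py <<'E'
# usage: plan.py claw x y z yaw [pitch]  -> rows from the measured pose to the target (world), TCP
import sys,json
from h import *
from scipy.spatial.transform import Rotation as R
def rpy(a): return R.from_euler("xyz",a,degrees=True)
def rows(p,Ra,q,Rb,claw,vmax=42,wmax=9):
    w=(Ra.inv()*Rb).as_rotvec();n=int(max(1,np.ceil(np.linalg.norm(q-p)/vmax),np.ceil(np.degrees(np.linalg.norm(w))/wmax)))
    Rs=sum((Ra*R.from_rotvec(w*i/n)).as_matrix() for i in range(n))
    s=np.linalg.solve(Rs,q-p)/50;t=w/n/2/np.pi
    r=[*(round(float(v),3) for v in s),*(round(float(v),4) for v in t),claw]
    return n,r
def go(*wps):
    s=telemetry.sense();p=s["tool_pos"];Ra=rpy(s["tcp_rot"])
    print("t",round(s["time"],1),"tcp",p.round(1),s["tcp_rot"].round(1),"gap",round(s["finger_gap"],1),"F",s["ft_force"].round(1))
    for q in wps:
        Rb=rpy([180,q[5] if len(q)>5 else 0,q[4]]);c=np.array(q[1:4],float)
        n,r=rows(p,Ra,c,Rb,q[0],*( [q[6]] if len(q)>6 else []));print(n,"x",json.dumps(r));p,Ra=c,Rb
if __name__=="__main__": go(*[[float(v) for v in a.split(",")] for a in sys.argv[1:]])
E
cat > deck.py <<'E'
import numpy as np
O=np.array([498.4,41.7,30.]);psi=np.radians(-2.4);a=np.radians(22)
X=np.array([np.cos(a)*np.cos(psi),np.cos(a)*np.sin(psi),np.sin(a)]);Y=np.array([-np.sin(psi),np.cos(psi),0]);Z=np.cross(X,Y)
b=np.radians(13.4);N=np.array([-np.sin(b)*np.cos(psi),-np.sin(b)*np.sin(psi),np.cos(b)])
S=np.array([np.cos(b)*np.cos(psi),np.cos(b)*np.sin(psi),np.sin(b)])
def tcp(k,off,lift=0,dx=0,dy=0): # off: TCP height over slate centre along its normal (neg=below)
    return (O+40*k*X+9*Z+N*(off+lift)+S*dx+Y*dy).round(1)
E
python3 - <<'E'
import deck
for k in range(1,5): print(k,deck.tcp(k,-5),deck.tcp(k,-5,40))
from h import *
z=np.load("top0.npz");d=z["d"];P=pts("top",d);k=(d>0)&(P[...,2]>70)&(P[...,1]<-150)
H=P[k]
for x in range(370,700,10):
    h=H[abs(H[:,0]-x)<5]
    if len(h): j=h[:,1].argmax();print(x,h[j].astype(int),end=" ")
E
python3 plan.py 0.8,400,-100,260,20 0.8,504.2,330.6,120,18.1 0.8,504.2,330.6,30,18.1
```

```text
1 [533.2  40.2  48.5] [524.   40.6  87.4]
2 [570.3  38.7  63.4] [561.   39.1 102.4]
3 [607.4  37.1  78.4] [598.1  37.5 117.3]
4 [644.4  35.6  93.4] [635.1  36.  132.3]
370 [ 371 -398   75] 380 [ 384 -427   71] 390 [ 390 -287   91] 400 [ 404 -234  126] 410 [ 406 -225  126] 420 [ 424 -233  102] 430 [ 426 -233  102] 440 [ 435 -281  101] 450 [ 453 -247   84] 460 [ 457 -247   85] 470 [ 469 -256  113] 480 [ 475 -298  115] 490 [ 487 -289  143] 500 [ 504 -347  110] 510 [ 514 -293  109] 520 [ 524 -241  106] 530 [ 528 -228  106] 540 [ 544 -368  144] 550 [ 553 -320  116] 560 [ 559 -358   80] 570 [ 574 -364   77] 580 [ 584 -343   97] 590 [ 593 -282   98] 600 [ 597 -281   95] 610 [ 613 -328   90] 620 [ 624 -292   87] 630 [ 626 -274   87] 640 [ 644 -253  102] 650 [ 649 -241  106] t 0.1 tcp [ 266.1 -537.2  230.4] [-179.9   -0.    26.3] gap 85.6 F [-0.3  0.2  0. ]
11 x [0.54, -0.633, -0.053, -0.0, -0.0, 0.0016, 0.8]
12 x [0.399, -0.621, 0.233, 0.0, -0.0, 0.0004, 0.8]
3 x [-0.0, -0.0, 0.6, 0.0, 0.0, 0.0, 0.8]
```

```bash
python3 -m jog '[[[0.54,-0.633,-0.053,0,0,0.0016,0.8],[0.54,-0.633,-0.053,0,0,0.0016,0.8],[0.54,-0.633,-0.053,0,0,0.0016,0.8],[0.54,-0.633,-0.053,0,0,0.0016,0.8],[0.54,-0.633,-0.053,0,0,0.0016,0.8],[0.54,-0.633,-0.053,0,0,0.0016,0.8],[0.54,-0.633,-0.053,0,0,0.0016,0.8],[0.54,-0.633,-0.053,0,0,0.0016,0.8],[0.54,-0.633,-0.053,0,0,0.0016,0.8],[0.54,-0.633,-0.053,0,0,0.0016,0.8],[0.54,-0.633,-0.053,0,0,0.0016,0.8]]]'
python3 plan.py 0.8,504.2,330.6,120,18.1 0.8,504.2,330.6,30,18.1
```

```text
time: 1.48
tool_pos: [400.1, -98.9, 260.2]
tcp_rot: [-180.0, 0.0, 20.0]
ft_force: [0.8, 0.0, 0.2]
finger_gap: 68.4
t 1.5 tcp [400.1 -98.9 260.2] [-180.    0.   20.] gap 68.4 F [0.8 0.  0.2]
12 x [0.398, -0.62, 0.234, -0.0, 0.0, 0.0004, 0.8]
3 x [-0.0, -0.0, 0.6, 0.0, 0.0, 0.0, 0.8]
```

```bash
python3 -m jog '[[[0.398,-0.62,0.234,0,0,0.0004,0.8],[0.398,-0.62,0.234,0,0,0.0004,0.8],[0.398,-0.62,0.234,0,0,0.0004,0.8],[0.398,-0.62,0.234,0,0,0.0004,0.8],[0.398,-0.62,0.234,0,0,0.0004,0.8],[0.398,-0.62,0.234,0,0,0.0004,0.8],[0.398,-0.62,0.234,0,0,0.0004,0.8],[0.398,-0.62,0.234,0,0,0.0004,0.8],[0.398,-0.62,0.234,0,0,0.0004,0.8],[0.398,-0.62,0.234,0,0,0.0004,0.8],[0.398,-0.62,0.234,0,0,0.0004,0.8],[0.398,-0.62,0.234,0,0,0.0004,0.8]]]'
python3 -m jog '[[[0,0,0.6,0,0,0,0.8],[0,0,0.6,0,0,0,0.8],[0,0,0.6,0,0,0,0.8]]]'
python3 - <<'E'
from h import *
im,d=snapshot("wrist");save("w1",im,1)
E
python3 plan.py 0.8,504.2,330.6,-2,18.1
```

```text
time: 2.98
tool_pos: [503.0, 330.6, 119.1]
tcp_rot: [180.0, 0.0, 18.3]
ft_force: [0.6, -0.2, 0.2]
finger_gap: 68.4
time: 3.35
tool_pos: [502.6, 329.5, 28.5]
tcp_rot: [180.0, 0.1, 18.3]
ft_force: [-1.3, -0.4, -0.4]
finger_gap: 68.3
t 3.4 tcp [499.8 327.9  23.8] [179.9   0.4  18.3] gap 68.6 F [-2.6 -2.  -3.3]
1 x [0.103, -0.024, 0.516, 0.0002, 0.0011, 0.0005, 0.8]
```

View pics/w1.png

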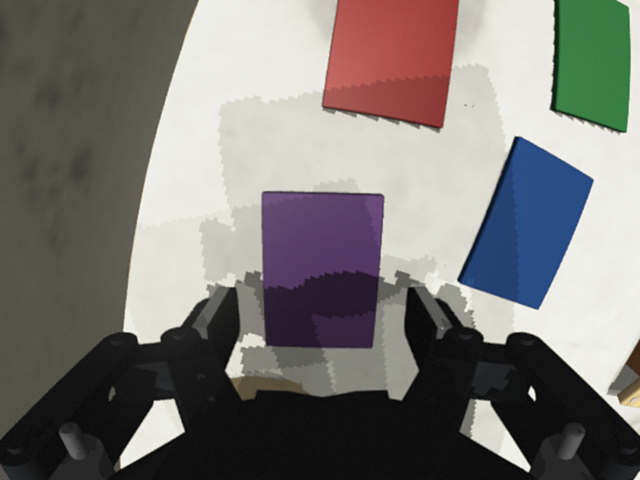

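The wrist view shows the purple slate (262–384, 192–348) squarely between the fingers at (225,320) and (425,320). I'll let the arm settle and then descend.

```bash
python3 -m jog '[[[0,0,0,0,0,0,0.8],[0,0,0,0,0,0,0.8]]]'
python3 plan.py 0.8,504.2,330.6,-2,18.1
```

```text
time: 3.65
tool_pos: [504.1, 330.1, 31.7]
tcp_rot: [-180.0, -0.1, 18.3]
ft_force: [0.4, -0.0, 1.3]
finger_gap: 68.3
t 3.6 tcp [504.1 330.1  31.7] [-1.80e+02 -1.00e-01  1.83e+01] gap 68.3 F [ 0.4 -0.   1.3]
1 x [0.004, -0.009, 0.674, -0.0001, -0.0003, 0.0005, 0.8]
```

```bash
python3 -m jog '[[[0,0,0.3,0,0,0,0.8],[0,0,0.2,0,0,0,0.8],[0,0,0.15,0,0,0,0.8],[0,0,0,0,0,0,0.5],[0,0,0,0,0,0,0.5],[0,0,0,0,0,0,0.5],[0,0,0,0,0,0,0.5]]]' 40
python3 plan.py 0.5,504.2,330.6,-2,18.1
```

```text
time: 4.53
tool_pos: [503.2, 329.6, -2.3]
tcp_rot: [-180.0, -0.0, 18.3]
ft_force: [-0.5, 0.1, -1.1]
finger_gap: 54.6
t 4.5 tcp [503.2 329.6  -2.3] [-180.    -0.    18.3] gap 54.6 F [-0.5  0.1 -1.1]
1 x [0.025, -0.012, -0.005, -0.0, -0.0001, 0.0005, 0.5]
```

```bash
python3 -m jog '[[[0,0,-0.3,0,0,0,0.5],[0,0,-0.7,0,0,0,0.5],[0,0,-0.8,0,0,0,0.5],[0,0,-0.7,0,0,0,0.5],[0,0,-0.3,0,0,0,0.5],[0,0,0,0,0,0,0.5],[0,0,0,0,0,0,0.5]]]' 60
python3 plan.py 0.5,524.0,40.6,120,-2.4,-13.4 0.5,533.1,40.2,52.2,-2.4,-13.4
```

```text
time: 5.4
tool_pos: [502.1, 329.1, 135.7]
tcp_rot: [180.0, 0.1, 18.3]
ft_force: [-0.8, 0.6, -0.9]
finger_gap: 53.9
t 5.4 tcp [502.1 329.1 135.7] [1.80e+02 1.00e-01 1.83e+01] gap 53.9 F [-0.8  0.6 -0.9]
7 x [-0.078, 0.827, 0.043, -0.0009, 0.0053, 0.0082, 0.5]
2 x [-0.069, 0.0, 0.681, 0.0, 0.0, 0.0, 0.5]
```

```bash
python3 -m jog '[[[-0.039,0.413,0.021,-0.0005,0.0027,0.0041,0.5],[-0.078,0.827,0.043,-0.0009,0.0053,0.0082,0.5],[-0.078,0.827,0.043,-0.0009,0.0053,0.0082,0.5],[-0.078,0.827,0.043,-0.0009,0.0053,0.0082,0.5],[-0.078,0.827,0.043,-0.0009,0.0053,0.0082,0.5],[-0.078,0.827,0.043,-0.0009,0.0053,0.0082,0.5],[-0.078,0.827,0.043,-0.0009,0.0053,0.0082,0.5],[-0.039,0.413,0.021,-0.0005,0.0027,0.0041,0.5],[0,0,0,0,0,0,0.5],[0,0,0,0,0,0,0.5]]]'
python3 plan.py 0.5,531.0,40.3,62.0,-2.4,-13.4
python3 - <<'E'
import deck;print(deck.tcp(1,-5.3,1),deck.tcp(1,-5.3,12))
from h import *
im,d=snapshot("wrist");save("w2",im,1)
E
```

```text
time: 6.65
tool_pos: [523.9, 41.6, 120.6]
tcp_rot: [-179.8, -13.4, -2.5]
ft_force: [1.2, -0.4, -0.4]
finger_gap: 53.4
t 6.7 tcp [523.9  41.6 120.6] [-179.8  -13.4   -2.5] gap 53.4 F [ 1.2 -0.4 -0.4]
2 x [-0.067, 0.011, 0.587, -0.0002, -0.0, -0.0001, 0.5]
[533.1  40.2  49.1] [530.5  40.4  59.8]
```

View pics/w2.png

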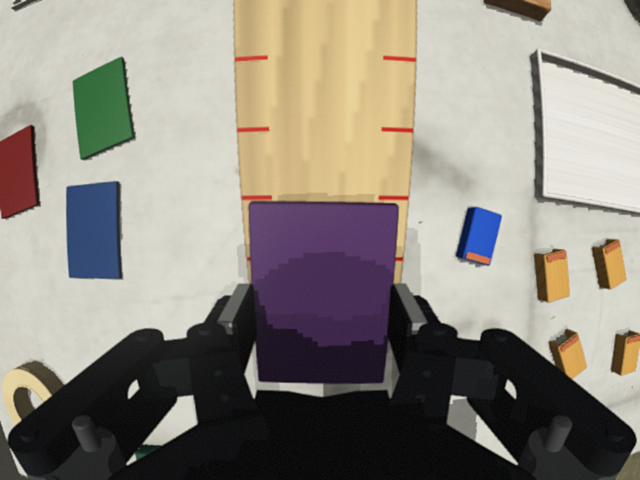

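The slate is held squarely and lined up with the deck, its top edge at (250–398, 203). I'll lower it on.

```bash
python3 -m jog '[[[-0.05,0.01,0.3,0,0,0,0.5],[-0.04,0.01,0.5,0,0,0,0.5],[-0.03,0,0.3,0,0,0,0.5],[0,0,0.12,0,0,0,0.5],[0,0,0,0,0,0,0.5],[0,0,0,0,0,0,0.5]]]'
python3 plan.py 0.5,533.1,40.2,49.1,-2.4,-13.4
```

```text
time: 7.45
tool_pos: [533.5, 40.0, 61.7]
tcp_rot: [-179.8, -13.6, -2.5]
ft_force: [0.3, -0.5, -0.6]
finger_gap: 53.3
t 7.5 tcp [533.5  40.   61.7] [-179.8  -13.6   -2.5] gap 53.3 F [ 0.3 -0.5 -0.6]
1 x [-0.067, -0.003, 0.244, -0.0004, -0.0005, -0.0003, 0.5]
```

```bash
python3 -m jog '[[[-0.04,0,0.1,0,0,0,0.5],[-0.027,0,0.1,0,0,0,0.5],[0,0,0.04,0,0,0,0.5],[0,0,0,0,0,0,0.5]]]'
python3 plan.py 0.5,533.1,40.2,49.1,-2.4,-13.4
```

```text
time: 7.95
tool_pos: [532.2, 40.0, 48.1]
tcp_rot: [-179.9, -13.5, -2.5]
ft_force: [0.4, 0.2, -1.5]
finger_gap: 53.4
t 8.0 tcp [532.2  40.   48.1] [-179.9  -13.5   -2.5] gap 53.4 F [ 0.4  0.2 -1.5]
1 x [0.022, -0.005, -0.015, -0.0003, -0.0002, -0.0003, 0.5]
```

```bash
python3 -m jog '[[[0,0,0.03,0,0,0,0.5],[0,0,0,0,0,0,0.5]]]'
python3 -m jog '[[[0,0,0,0,0,0,0.72],[0,0,0,0,0,0,0.72],[0,0,0,0,0,0,0.72],[0,0,-0.1,0,0,0,0.75],[0,0,-0.4,0,0,0,0.75],[0,0,-0.8,0,0,0,0.75],[0,0,-0.6,0,0,0,0.75],[0,0,0,0,0,0,0.8]]]' 40
python3 plan.py 0.8,560.9,234.6,90,-0.3  0.8,560.9,234.6,-2,-0.3
cat > chk.py <<'E'
from m import *
import deck,sys
im,d=snapshot("top");P=pts("top",d);P[d<=0]=[0,0,999]
if len(sys.argv)>1: save(sys.argv[1],im,1.25)
for nm,box,f in(("blob",(170,160,385,305),lambda h,s,v:(s>90)&((h>40)|(h<6))),):
    for c,a,zz,r,Q in blobs(im,P,box,f,150):
        if Q[:,2].mean()<12: print("bench",c,rectinfo(r));continue
        D=(Q-deck.O)@np.array([deck.X,deck.Y,deck.Z]).T
        r=cv2.minAreaRect(D[:,:2].astype(np.float32))
        print("deck frame",c,"z %.1f..%.1f"%tuple(np.percentile(D[:,2],[3,97])),rectinfo(r),"xmin %.1f ymid %.1f"%(np.percentile(D[:,0],1),np.percentile(D[:,1],[2,98]).mean()))
E
python3 chk.py
```

```text
time: 8.2
tool_pos: [533.0, 40.0, 47.2]
tcp_rot: [-179.9, -13.5, -2.5]
ft_force: [0.6, -0.3, 0.3]
finger_gap: 53.6
time: 9.2
tool_pos: [512.5, 40.7, 143.1]
tcp_rot: [-179.8, -13.9, -2.5]
ft_force: [-0.6, -0.1, 0.5]
finger_gap: 68.3
t 9.2 tcp [512.5  40.7 143.1] [-179.8  -13.9   -2.5] gap 68.3 F [-0.6 -0.1  0.5]
5 x [0.14, -0.781, 0.236, 0.0001, -0.0077, -0.0012, 0.8]
3 x [-0.0, -0.0, 0.613, 0.0, 0.0, 0.0, 0.8]
bench [258. 197.] c=(668.0,227.2) 80x55 yaw=12.9
bench [205. 211.] c=(623.1,334.7) 80x57 yaw=9.6
bench [247. 245.] c=(560.8,234.3) 80x56 yaw=-0.8
```

```bash
python3 -m jog '[[[0.14,-0.781,0.1,0,-0.0077,-0.0012,0.8],[0.14,-0.781,0.236,0,-0.0077,-0.0012,0.8],[0.14,-0.781,0.236,0,-0.0077,-0.0012,0.8],[0.14,-0.781,0.236,0,-0.0077,-0.0012,0.8],[0.14,-0.781,0.236,0,-0.0077,-0.0012,0.8],[0,0,0,0,0,0,0.8],[0,0,0,0,0,0,0.8],[0,0,0,0,0,0,0.8]]]'
python3 chk.py
python3 plan.py 0.8,560.9,234.5,-2,-0.5
```

```text
time: 10.25
tool_pos: [557.1, 233.8, 92.7]
tcp_rot: [179.9, 0.3, -0.4]
ft_force: [-0.2, 0.1, -0.7]
finger_gap: 68.2
bench [261. 197.] c=(669.8,220.8) 80x42 yaw=13.4
deck frame [337. 267.] z 5.6..19.3 c=(40.4,-0.1) 70x54 yaw=-1.4 xmin 8.8 ymid -0.2
t 10.3 tcp [557.2 233.9  93. ] [179.9   0.3  -0.4] gap 68.3 F [-0.1 -0.2 -0.2]
3 x [0.026, -0.005, 0.634, 0.0001, 0.0003, 0.0001, 0.8]
```

```bash
sed -i 's/<6\]/<13]/' m.py
python3 -m jog '[[[0.04,-0.005,0.3,0,0,0,0.8],[0.02,-0.005,0.6,0,0,0,0.8],[0.01,0,0.6,0,0,0,0.8],[0,0,0.3,0,0,0,0.8],[0,0,0.1,0,0,0,0.8],[0,0,0,0,0,0,0.5],[0,0,0,0,0,0,0.5],[0,0,0,0,0,0,0.5],[0,0,0,0,0,0,0.5]]]' 40
python3 plan.py 0.5,560.9,234.5,-2,-0.5
```

```text
time: 11.42
tool_pos: [560.4, 235.1, -2.0]
tcp_rot: [179.9, 0.3, -0.3]
ft_force: [0.6, -0.3, 1.8]
finger_gap: 54.4
t 11.4 tcp [560.4 235.1  -2. ] [179.9   0.3  -0.3] gap 54.4 F [ 0.6 -0.3  1.8]
1 x [0.011, 0.012, -0.001, 0.0003, 0.0009, 0.0005, 0.5]
```

```bash
python3 -m jog '[[[0,0,-0.3,0,0,0,0.5],[0,0,-0.8,0,0,0,0.5],[0,0,-0.8,0,0,0,0.5],[0,0,-0.6,0,0,0,0.5],[0,0,-0.2,0,0,0,0.5],[0,0,0,0,0,0,0.5]]]' 60
python3 -c "
import deck
for k in (2,3,4): print(k,deck.tcp(k,-5,25),deck.tcp(k,-5,6),deck.tcp(k,-5,0))"
python3 plan.py 0.5,564.5,38.9,115,-2.4,-13.4
```

```text
time: 12.18
tool_pos: [561.2, 235.4, 133.1]
tcp_rot: [179.9, 0.3, -0.3]
ft_force: [-0.6, -0.7, -1.2]
finger_gap: 53.6
2 [564.5  38.9  87.8] [568.9  38.7  69.3] [570.3  38.7  63.4]
3 [601.6  37.4 102.8] [606.   37.2  84.3] [607.4  37.1  78.4]
4 [638.6  35.8 117.7] [643.   35.6  99.3] [644.4  35.6  93.4]
t 12.2 tcp [561.2 235.4 133.1] [179.9   0.3  -0.3] gap 53.6 F [-0.6 -0.7 -1.2]
5 x [0.022, 0.785, 0.076, -0.0001, 0.0076, 0.0012, 0.5]
```

```bash
python3 -m jog '[[[0.011,0.392,0.038,0,0.0038,0.0006,0.5],[0.022,0.785,0.076,0,0.0076,0.0012,0.5],[0.022,0.785,0.076,0,0.0076,0.0012,0.5],[0.022,0.785,0.076,0,0.0076,0.0012,0.5],[0.022,0.785,0.076,0,0.0076,0.0012,0.5],[0.011,0.392,0.038,0,0.0038,0.0006,0.5],[0,0,0,0,0,0,0.5],[0,0,0,0,0,0,0.5],[0,0,0,0,0,0,0.5]]]'
python3 plan.py 0.5,568.9,38.7,69.3,-2.4,-13.4
```

```text
time: 13.3
tool_pos: [564.0, 39.8, 114.0]
tcp_rot: [-179.8, -13.3, -2.4]
ft_force: [-0.2, -0.1, -0.9]
finger_gap: 53.3
t 13.3 tcp [564.   39.8 114. ] [-179.8  -13.3   -2.4] gap 53.3 F [-0.2 -0.1 -0.9]
2 x [-0.055, 0.01, 0.446, -0.0002, 0.0002, -0.0001, 0.5]
```

```bash
python3 -m jog '[[[-0.04,0.01,0.3,0,0,0,0.5],[-0.04,0.01,0.35,0,0,0,0.5],[-0.03,0,0.2,0,0,0,0.5],[0,0,0.04,0,0,0,0.5],[0,0,0,0,0,0,0.5],[0,0,0,0,0,0,0.5],[0,0,0,0,0,0,0.5]]]'
python3 plan.py 0.5,570.3,38.7,63,-2.4,-13.4
```

```text
time: 14.18
tool_pos: [569.3, 37.8, 70.4]
tcp_rot: [-179.9, -13.4, -2.5]
ft_force: [-0.8, 0.0, -0.2]
finger_gap: 53.1
t 14.2 tcp [569.3  37.8  70.4] [-179.9  -13.4   -2.5] gap 53.1 F [-0.8  0.  -0.2]
1 x [-0.016, -0.018, 0.148, -0.0003, 0.0, -0.0003, 0.5]
```

```bash
python3 -m jog '[[[-0.016,-0.018,0.1,0,0,0,0.5],[0,0,0.05,0,0,0,0.5],[0,0,0.015,0,0,0,0.5],[0,0,0,0,0,0,0.5],[0,0,0,0,0,0,0.5]]]'
python3 -m jog '[[[0,0,0,0,0,0,0.5]]]'
```

```text
time: 14.8
tool_pos: [569.9, 38.8, 63.4]
tcp_rot: [-179.9, -13.3, -2.5]
ft_force: [-18.8, 0.6, 24.9]
finger_gap: 53.3
time: 14.92
tool_pos: [569.9, 38.8, 63.4]
tcp_rot: [-179.9, -13.3, -2.5]
ft_force: [-18.9, 0.2, 24.6]
finger_gap: 53.4
```

```bash
python3 -m jog '[[[0,0,-0.025,0,0,0,0.5],[0,0,0,0,0,0,0.5]]]'
python3 - <<'E'
from h import *
im,d=snapshot("scene");save("s2",im[150:330,250:470],3)
E
```

```text
time: 15.18
tool_pos: [569.8, 38.8, 63.5]
tcp_rot: [-179.9, -13.3, -2.5]
ft_force: [-8.5, 0.2, 10.7]
finger_gap: 53.6
```

View pics/s2.png

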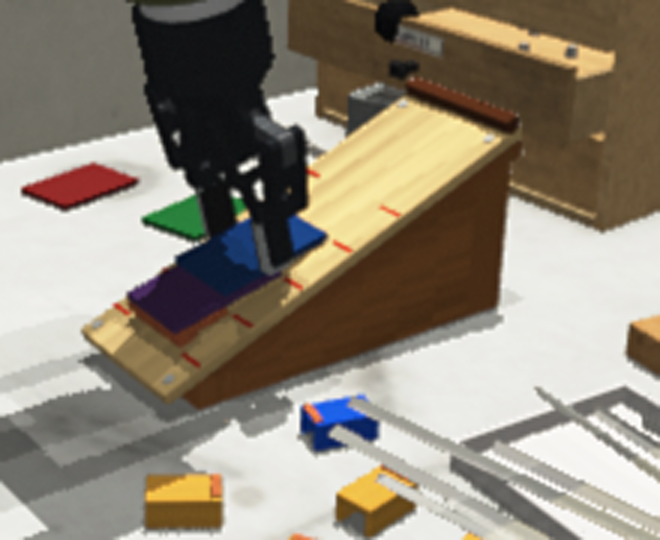

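The blue slate at (250,250) rests on the purple one at (180,295), square to it. I'll ease off the contact and release.

```bash
python3 -m jog '[[[0,0,-0.015,0,0,0,0.5],[0,0,0,0,0,0,0.72],[0,0,0,0,0,0,0.72],[0,0,0,0,0,0,0.72],[0,0,-0.1,0,0,0,0.75],[0,0,-0.4,0,0,0,0.75],[0,0,-0.8,0,0,0,0.75],[0,0,-0.3,0,0,0,0.75],[0,0,0,0,0,0,0.8],[0,0,0,0,0,0,0.8]]]' 40
python3 plan.py 0.8,668,227.3,90,12.8
```

```text
time: 16.48
tool_pos: [550.5, 39.3, 139.8]
tcp_rot: [-179.9, -13.2, -2.5]
ft_force: [0.4, -0.4, 0.4]
finger_gap: 68.2
t 16.5 tcp [550.5  39.3 139.8] [-179.9  -13.2   -2.5] gap 68.2 F [ 0.4 -0.4  0.4]
6 x [0.41, -0.602, 0.221, 0.0008, -0.0061, -0.007, 0.8]
```

```bash
python3 -m jog '[[[0.2,-0.301,0.0,0.0004,-0.003,-0.0035,0.8],[0.41,-0.602,0.221,0.0008,-0.0061,-0.007,0.8],[0.41,-0.602,0.221,0.0008,-0.0061,-0.007,0.8],[0.41,-0.602,0.221,0.0008,-0.0061,-0.007,0.8],[0.41,-0.602,0.221,0.0008,-0.0061,-0.007,0.8],[0.41,-0.602,0.331,0.0008,-0.0061,-0.007,0.8],[0.2,-0.301,0.221,0.0004,-0.003,-0.0035,0.8],[0,0,0,0,0,0,0.8],[0,0,0,0,0,0,0.8]]]'
python3 chk.py
python3 plan.py 0.8,668,227.3,-2,12.8
```

```text
time: 17.6
tool_pos: [666.5, 226.9, 84.8]
tcp_rot: [-179.9, -0.0, 12.7]
ft_force: [0.3, -0.3, -0.5]
finger_gap: 67.8
bench [205. 198.] c=(651.4,338.8) 55x25 yaw=-76.8
deck frame [339. 256.] z 5.1..19.2 c=(69.1,0.1) 101x55 yaw=-0.3 xmin 26.6 ymid 0.1
t 17.6 tcp [666.9 226.7  85.7] [-1.799e+02 -1.000e-01  1.270e+01] gap 68.2 F [0.  1.3 0.2]
3 x [0.007, -0.002, 0.585, -0.0001, -0.0001, -0.0001, 0.8]
```

```bash
sed -i 's/<13\]/<40]/' m.py
python3 -m jog '[[[0.01,0,0.3,0,0,0,0.8],[0,0,0.6,0,0,0,0.8],[0,0,0.5,0,0,0,0.8],[0,0,0.25,0,0,0,0.8],[0,0,0.1,0,0,0,0.8],[0,0,0,0,0,0,0.5],[0,0,0,0,0,0,0.5],[0,0,0,0,0,0,0.5],[0,0,0,0,0,0,0.5]]]' 40
python3 plan.py 0.5,668,227.3,-2,12.8
```

```text
time: 18.77
tool_pos: [668.3, 228.0, -0.9]
tcp_rot: [-179.9, -0.2, 12.7]
ft_force: [-0.5, -0.0, 1.1]
finger_gap: 53.9
t 18.8 tcp [668.3 228.   -0.9] [-179.9   -0.2   12.7] gap 53.9 F [-0.5 -0.   1.1]
1 x [-0.008, 0.013, 0.022, -0.0002, -0.0005, -0.0002, 0.5]
```

```bash
python3 -m jog '[[[0,0,-0.3,0,0,0,0.5],[0,0,-0.8,0,0,0,0.5],[0,0,-0.8,0,0,0,0.5],[0,0,-0.8,0,0,0,0.5],[0,0,-0.3,0,0,0,0.5],[0,0,0,0,0,0,0.5],[0,0,0,0,0,0,0.5]]]' 60
python3 plan.py 0.5,600,37.4,125,-2.4,-13.4
```

```text
time: 19.65
tool_pos: [666.3, 227.3, 146.0]
tcp_rot: [-179.9, 0.1, 12.7]
ft_force: [0.1, 0.4, -1.9]
finger_gap: 53.1
t 19.6 tcp [666.3 227.3 146. ] [-1.799e+02  1.000e-01  1.270e+01] gap 53.1 F [ 0.1  0.4 -1.9]
5 x [-0.36, 0.725, 0.054, -0.001, 0.0074, 0.0084, 0.5]
```

```bash
python3 -m jog '[[[-0.18,0.362,0.027,-0.0005,0.0037,0.0042,0.5],[-0.36,0.725,0.054,-0.001,0.0074,0.0084,0.5],[-0.36,0.725,0.054,-0.001,0.0074,0.0084,0.5],[-0.36,0.725,0.054,-0.001,0.0074,0.0084,0.5],[-0.36,0.725,0.054,-0.001,0.0074,0.0084,0.5],[-0.18,0.362,0.027,-0.0005,0.0037,0.0042,0.5],[0,0,0,0,0,0,0.5],[0,0,0,0,0,0,0.5],[0,0,0,0,0,0,0.5]]]'
python3 -c "
import deck;print(deck.tcp(3,-3.9,6),deck.tcp(3,-3.9,0))"
python3 plan.py 0.5,605.7,37.2,85.5,-2.4,-13.4
```

```text
time: 20.78
tool_pos: [601.2, 38.7, 126.8]
tcp_rot: [-179.9, -13.5, -2.4]
ft_force: [0.8, -0.0, -1.0]
finger_gap: 53.1
[605.7  37.2  85.3] [607.1  37.1  79.5]
t 20.8 tcp [601.2  38.7 126.8] [-179.9  -13.5   -2.4] gap 53.1 F [ 0.8 -0.  -1. ]
1 x [-0.104, 0.028, 0.824, -0.0003, -0.0003, -0.0001, 0.5]
```

```bash
python3 -m jog '[[[-0.04,0.01,0.25,0,0,0,0.5],[-0.04,0.01,0.35,0,0,0,0.5],[-0.02,0,0.2,0,0,0,0.5],[0,0,0.024,0,0,0,0.5],[0,0,0,0,0,0,0.5],[0,0,0,0,0,0,0.5],[0,0,0,0,0,0,0.5]]]'
python3 plan.py 0.5,607.1,37.1,79.5,-2.4,-13.4
```

```text
time: 21.65
tool_pos: [605.9, 36.8, 86.4]
tcp_rot: [-179.9, -13.6, -2.5]
ft_force: [0.1, -0.1, -0.6]
finger_gap: 52.8
t 21.6 tcp [605.9  36.8  86.4] [-179.9  -13.6   -2.5] gap 52.8 F [ 0.1 -0.1 -0.6]
1 x [-0.01, -0.007, 0.14, -0.0002, -0.0005, -0.0003, 0.5]
```

```bash
python3 -m jog '[[[-0.01,0,0.07,0,0,0,0.5],[0,0,0.045,0,0,0,0.5],[0,0,0.01,0,0,0,0.5],[0,0,0,0,0,0,0.5],[0,0,0,0,0,0,0.5]]]'
```

```text
time: 22.28
tool_pos: [606.4, 36.8, 79.6]
tcp_rot: [-179.9, -13.5, -2.5]
ft_force: [-3.3, -0.6, 4.1]
finger_gap: 53.3
```

Light contact. Release and go to the red slate.

```bash
python3 -m jog '[[[0,0,0,0,0,0,0.72],[0,0,0,0,0,0,0.72],[0,0,0,0,0,0,0.72],[0,0,-0.1,0,0,0,0.75],[0,0,-0.4,0,0,0,0.75],[0,0,-0.8,0,0,0,0.75],[0,0,-0.3,0,0,0,0.75],[0,0,0,0,0,0,0.8],[0,0,0,0,0,0,0.8]]]' 40
python3 plan.py 0.8,623.1,334.7,90,10
```

```text
time: 23.4
tool_pos: [587.1, 37.5, 155.7]
tcp_rot: [-179.9, -13.4, -2.5]
ft_force: [-1.1, 0.3, 0.1]
finger_gap: 68.3
t 23.4 tcp [587.1  37.5 155.7] [-179.9  -13.4   -2.5] gap 68.3 F [-1.1  0.3  0.1]
8 x [0.107, -0.74, 0.178, 0.0005, -0.0046, -0.0043, 0.8]
```

```bash
python3 -m jog '[[[0.053,-0.37,0.0,0.0003,-0.0023,-0.0022,0.8],[0.107,-0.74,0.178,0.0005,-0.0046,-0.0043,0.8],[0.107,-0.74,0.178,0.0005,-0.0046,-0.0043,0.8],[0.107,-0.74,0.178,0.0005,-0.0046,-0.0043,0.8],[0.107,-0.74,0.178,0.0005,-0.0046,-0.0043,0.8],[0.107,-0.74,0.178,0.0005,-0.0046,-0.0043,0.8],[0.107,-0.74,0.178,0.0005,-0.0046,-0.0043,0.8],[0.107,-0.74,0.178,0.0005,-0.0046,-0.0043,0.8],[0.053,-0.37,0.178,0.0002,-0.0023,-0.0021,0.8],[0,0,0,0,0,0,0.8],[0,0,0,0,0,0,0.8]]]'
python3 chk.py
python3 plan.py 0.8,623.1,334.7,-2,10
```

```text
time: 24.78
tool_pos: [622.4, 334.6, 90.8]
tcp_rot: [180.0, -0.2, 10.0]
ft_force: [0.6, -0.3, -0.1]
finger_gap: 68.2
bench [211. 212.] c=(621.0,324.4) 71x37 yaw=10.4
deck frame [341. 246.] z 6.0..19.6 c=(80.5,0.1) 159x56 yaw=-0.2 xmin 5.6 ymid 0.1
t 24.8 tcp [622.7 334.3  91.4] [-180.    -0.2    9.9] gap 68.2 F [-0.  -0.1 -0.2]
3 x [0.001, -0.002, 0.623, -0.0, -0.0002, -0.0001, 0.8]
```

```bash
python3 -m jog '[[[0,0,0.3,0,0,0,0.8],[0,0,0.6,0,0,0,0.8],[0,0,0.6,0,0,0,0.8],[0,0,0.25,0,0,0,0.8],[0,0,0.1,0,0,0,0.8],[0,0,0,0,0,0,0.5],[0,0,0,0,0,0,0.5],[0,0,0,0,0,0,0.5],[0,0,0,0,0,0,0.5]]]' 40
python3 -m jog '[[[0,0,-0.3,0,0,0,0.5],[0,0,-0.8,0,0,0,0.5],[0,0,-0.8,0,0,0,0.5],[0,0,-0.8,0,0,0,0.5],[0,0,-0.5,0,0,0,0.5],[0,0,0,0,0,0,0.5],[0,0,0,0,0,0,0.5]]]' 60
python3 plan.py 0.5,637,35.8,140,-2.4,-13.4
```

```text
time: 25.95
tool_pos: [623.7, 335.2, 0.0]
tcp_rot: [-179.9, -0.3, 10.0]
ft_force: [-0.4, 0.8, 2.5]
finger_gap: 54.0
time: 26.82
tool_pos: [621.9, 334.5, 158.0]
tcp_rot: [-180.0, -0.2, 10.0]
ft_force: [0.6, 0.0, -2.5]
finger_gap: 52.2
t 26.8 tcp [621.9 334.5 158. ] [-180.    -0.2   10. ] gap 52.2 F [ 0.6  0.  -2.5]
8 x [-0.027, 0.748, 0.046, -0.0005, 0.0046, 0.0043, 0.5]
```

```bash
python3 -m jog '[[[-0.013,0.374,0.023,-0.0003,0.0023,0.0022,0.5],[-0.027,0.748,0.046,-0.0005,0.0046,0.0043,0.5],[-0.027,0.748,0.046,-0.0005,0.0046,0.0043,0.5],[-0.027,0.748,0.046,-0.0005,0.0046,0.0043,0.5],[-0.027,0.748,0.046,-0.0005,0.0046,0.0043,0.5],[-0.027,0.748,0.046,-0.0005,0.0046,0.0043,0.5],[-0.027,0.748,0.046,-0.0005,0.0046,0.0043,0.5],[-0.027,0.748,0.046,-0.0005,0.0046,0.0043,0.5],[-0.013,0.374,0.023,-0.0002,0.0023,0.0021,0.5],[0,0,0,0,0,0,0.5],[0,0,0,0,0,0,0.5],[0,0,0,0,0,0,0.5]]]'
python3 - <<'E'
from h import *
im,d=snapshot("wrist");save("w4",im,1)
import deck;print(deck.tcp(4,-3,6),deck.tcp(4,-3,0))
E
python3 plan.py 0.5,642.5,35.6,101.2,-2.4,-13.4
```

```text
time: 28.32
tool_pos: [637.3, 37.3, 140.8]
tcp_rot: [-179.9, -13.5, -2.4]
ft_force: [0.5, 0.3, -0.7]
finger_gap: 52.8
[642.6  35.7 101.2] [643.9  35.6  95.4]
t 28.4 tcp [637.3  37.3 140.8] [-179.9  -13.5   -2.4] gap 52.4 F [0.3 0.7 0.1]
1 x [-0.083, 0.031, 0.795, -0.0003, -0.0003, -0.0, 0.5]
```

View pics/w4.png

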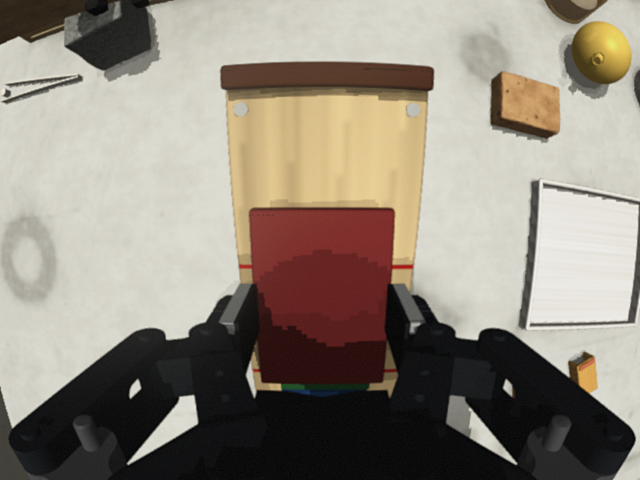

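The red slate (250–393, 208–382) is held squarely. Lowering it.

```bash
python3 -m jog '[[[-0.03,0.01,0.25,0,0,0,0.5],[-0.03,0.01,0.35,0,0,0,0.5],[-0.02,0.01,0.18,0,0,0,0.5],[0,0,0.02,0,0,0,0.5],[0,0,0,0,0,0,0.5],[0,0,0,0,0,0,0.5],[0,0,0,0,0,0,0.5]]]'
python3 plan.py 0.5,644.1,35.6,95.4,-2.4,-13.4
```

```text
time: 29.25
tool_pos: [642.9, 34.5, 101.7]
tcp_rot: [-179.9, -13.6, -2.5]
ft_force: [-0.1, 0.1, -0.4]
finger_gap: 52.4
t 29.2 tcp [642.9  34.5 101.7] [-179.9  -13.6   -2.5] gap 52.4 F [-0.1  0.1 -0.4]
1 x [-0.007, -0.023, 0.127, -0.0002, -0.0005, -0.0002, 0.5]
```

```bash
python3 -m jog '[[[0.01,-0.02,0.07,0,0,0,0.5],[0,0,0.04,0,0,0,0.5],[0,0,0.01,0,0,0,0.5],[0,0,0,0,0,0,0.5],[0,0,0,0,0,0,0.5]]]'
```

```text
time: 29.88
tool_pos: [644.4, 35.5, 95.6]
tcp_rot: [-179.9, -13.5, -2.5]
ft_force: [-5.0, 0.8, 5.2]
finger_gap: 52.1
```

```bash
python3 -m jog '[[[0,0,0,0,0,0,0.72],[0,0,0,0,0,0,0.72],[0,0,0,0,0,0,0.72],[0,0,-0.1,0,0,0,0.75],[0,0,-0.4,0,0,0,0.75],[0,0,-0.8,0,0,0,0.75],[0,0,-0.3,0,0,0,0.75],[0,0,0,0,0,0,0.7],[0,0,0,0,0,0,0.7]]]' 40
cat > caps.py <<'E'
from m import *
im,d=snapshot("top");P=pts("top",d);P[d<=0]=[0,0,999]
for c,a,zz,r,Q in blobs(im,P,(370,190,510,400),lambda h,s,v:(s>120)&(h>5)&(h<40)&(v>60)):
    T=Q[abs(Q[:,2]-np.median(Q[:,2]))<4];print(c,a,"z%.1f"%zz,rectinfo(cv2.minAreaRect(T[:,:2].astype(np.float32))))
E
python3 caps.py
python3 plan.py 0.6,508.4,-147.3,100,6.3
```

```text
time: 31.0
tool_pos: [625.1, 36.1, 171.7]
tcp_rot: [-179.9, -13.4, -2.5]
ft_force: [0.1, 0.5, -0.2]
finger_gap: 59.8
[426. 294.] 233 z18.1 c=(508.5,-147.2) 39x23 yaw=5.7
[461. 296.] 220 z18.3 c=(512.8,-217.3) 39x23 yaw=17.9
[435. 332.] 229 z18.5 c=(434.4,-171.7) 38x23 yaw=26.2
[475. 344.] 207 z18.1 c=(421.5,-253.5) 39x24 yaw=0.7
[402. 348.] 231 z18.5 c=(393.4,-108.5) 39x23 yaw=-35.0
t 31.1 tcp [624.9  36.1 171.2] [-179.9  -13.4   -2.5] gap 60.2 F [-0.1  0.4 -0.7]
6 x [-0.431, 0.603, 0.182, 0.0004, -0.0062, -0.004, 0.6]
```

```bash
python3 -m jog '[[[-0.215,0.301,-0.1,0.0002,-0.0031,-0.002,0.6],[-0.431,0.603,0.1,0.0004,-0.0062,-0.004,0.6],[-0.431,0.603,0.182,0.0004,-0.0062,-0.004,0.6],[-0.431,0.603,0.182,0.0004,-0.0062,-0.004,0.6],[-0.431,0.603,0.25,0.0004,-0.0062,-0.004,0.6],[-0.431,0.603,0.25,0.0004,-0.0062,-0.004,0.6],[-0.215,0.301,0.182,0.0002,-0.0031,-0.002,0.6],[0,0,0,0,0,0,0.6],[0,0,0,0,0,0,0.6],[0,0,0,0,0,0,0.6]]]'
python3 plan.py 0.6,508.4,-147.3,7,6
python3 chk.py
```

```text
time: 32.3
tool_pos: [507.4, -146.6, 104.2]
tcp_rot: [179.9, -0.2, 6.2]
ft_force: [0.4, -0.3, -0.9]
finger_gap: 51.1
t 32.3 tcp [ 507.4 -146.6  104.2] [179.9  -0.2   6.2] gap 51.1 F [ 0.4 -0.3 -0.9]
3 x [0.005, 0.005, 0.648, 0.0001, -0.0001, 0.0002, 0.6]
deck frame [342. 236.] z 6.2..20.0 c=(101.6,0.0) 197x56 yaw=0.0 xmin 5.9 ymid 0.2
```

```bash
python3 -m jog '[[[0.01,0.01,0.3,0,0,0,0.6],[0,0,0.6,0,0,0,0.6],[0,0,0.6,0,0,0,0.6],[0,0,0.3,0,0,0,0.6],[0,0,0.14,0,0,0,0.6],[0,0,0,0,0,0,0.1],[0,0,0,0,0,0,0.1],[0,0,0,0,0,0,0.1],[0,0,0,0,0,0,0.1],[0,0,0,0,0,0,0.1]]]' 40
python3 plan.py 0.1,508.4,-147.3,7,6
```

```text
time: 33.6
tool_pos: [508.5, -148.2, 7.9]
tcp_rot: [179.9, -0.2, 6.2]
ft_force: [0.2, 0.2, 6.2]
finger_gap: 22.5
t 33.6 tcp [ 508.5 -148.2    7.9] [179.9  -0.2   6.2] gap 22.5 F [0.2 0.2 6.2]
1 x [-0.0, -0.018, 0.018, 0.0004, -0.0006, 0.0005, 0.1]
```

```bash
python3 -m jog '[[[0,0,-0.3,0,0,0,0.1],[0,0,-0.7,0,0,0,0.1],[0,0,-0.7,0,0,0,0.1],[0,0,-0.3,0,0,0,0.1],[0,0,0,0,0,0,0.1],[0,0,0,0,0,0,0.1]]]' 60
python3 plan.py 0.1,672.4,-180.3,100,83.3 0.1,672.4,-180.3,21,83.3
```

```text
time: 34.35
tool_pos: [506.4, -147.4, 105.3]
tcp_rot: [180.0, 0.0, 6.2]
ft_force: [-0.6, -0.5, -0.5]
finger_gap: 22.0
t 34.4 tcp [ 506.4 -147.4  105.3] [180.    0.    6.2] gap 22.0 F [-0.6 -0.5 -0.5]
9 x [0.251, 0.318, 0.012, 0.0, 0.0, -0.0238, 0.1]
2 x [-0.0, -0.0, 0.79, 0.0, 0.0, 0.0, 0.1]
```

```bash
python3 -m jog '[[[0,0,0,0,0,-0.0238,0.1],[0,0,0,0,0,-0.0238,0.1],[0,0,0,0,0,-0.0238,0.1],[0,0,0,0,0,-0.0238,0.1],[0,0,0,0,0,-0.0238,0.1],[0,0,0,0,0,-0.0238,0.1],[0,0,0,0,0,-0.0238,0.1],[0,0,0,0,0,-0.0238,0.1],[0,0,0,0,0,-0.0238,0.1],[0,0,0,0,0,0,0.1]]]'
python3 -m jog '[[[-0.04,0.4,0,0,0,0,0.1],[-0.06,0.75,0,0,0,0,0.1],[-0.06,0.75,0,0,0,0,0.1],[-0.06,0.75,0,0,0,0,0.1],[-0.05,0.55,0,0,0,0,0.1],[0,0.174,0,0,0,0,0.1],[0,0,0,0,0,0,0.1],[0,0,0,0,0,0,0.1]]]'
python3 plan.py 0.1,672.4,-180.3,21,83.3
```

```text
time: 35.6
tool_pos: [506.3, -147.3, 105.1]
tcp_rot: [-180.0, 0.0, 83.3]
ft_force: [0.2, 0.4, -0.2]
finger_gap: 22.0
time: 36.6
tool_pos: [672.4, -180.6, 106.8]
tcp_rot: [179.9, 0.0, 83.3]
ft_force: [-0.2, -0.1, -0.4]
finger_gap: 22.2
t 36.6 tcp [ 672.4 -180.6  106.8] [179.9   0.   83.3] gap 22.2 F [-0.2 -0.1 -0.4]
3 x [0.002, -0.001, 0.572, 0.0001, 0.0, -0.0, 0.1]
```

```bash
python3 -m jog '[[[0,0,0.3,0,0,0,0.1],[0,0,0.6,0,0,0,0.1],[0,0,0.5,0,0,0,0.1],[0,0,0.25,0,0,0,0.1],[0,0,0.06,0,0,0,0.1],[0,0,0,0,0,0,0.1],[0,0,0,0,0,0,0.1]]]'
python3 -m jog '[[[0,0,0,0,0,0,0.38],[0,0,0,0,0,0,0.38],[0,0,0,0,0,0,0.38],[0,0,-0.2,0,0,0,0.4],[0,0,-0.6,0,0,0,0.4],[0,0,-0.7,0,0,0,0.4],[0,0,-0.3,0,0,0,0.6],[0,0,0,0,0,0,0.6]]]' 40
python3 plan.py 0.6,434.4,-171.7,110,26
```

```text
time: 37.48
tool_pos: [674.5, -181.2, 23.2]
tcp_rot: [179.7, 0.1, 83.3]
ft_force: [-0.4, 0.1, -0.4]
finger_gap: 22.4
time: 38.48
tool_pos: [674.5, -181.2, 113.6]
tcp_rot: [179.7, 0.1, 83.3]
ft_force: [-0.3, 0.3, -0.9]
finger_gap: 51.2
t 38.5 tcp [ 674.5 -181.2  113.6] [1.797e+02 1.000e-01 8.330e+01] gap 51.2 F [-0.3  0.3 -0.9]
7 x [-0.347, -0.626, 0.009, 0.0001, -0.0, 0.0227, 0.6]
```

```bash
python3 plan.py 0.6,540,-120,115,50 0.6,441.6,-168.2,110,26 0.6,441.6,-168.2,7,26
```

```text
t 38.5 tcp [ 674.5 -181.2  113.6] [1.797e+02 1.000e-01 8.330e+01] gap 51.2 F [-0.3  0.3 -0.9]
4 x [0.069, -0.745, -0.009, 0.0002, 0.0, 0.0231, 0.6]
3 x [-0.707, -0.201, 0.033, 0.0, -0.0, 0.0222, 0.6]
3 x [0.0, -0.0, 0.687, 0.0, 0.0, 0.0, 0.6]
```

```bash
python3 -m jog '[[[0.069,-0.745,-0.009,0,0,0.0231,0.6],[0.069,-0.745,-0.009,0,0,0.0231,0.6],[0.069,-0.745,-0.009,0,0,0.0231,0.6],[0.069,-0.745,-0.009,0,0,0.0231,0.6],[-0.707,-0.201,0.033,0,0,0.0222,0.6],[-0.707,-0.201,0.033,0,0,0.0222,0.6],[-0.707,-0.201,0.033,0,0,0.0222,0.6],[0,0,0,0,0,0,0.6],[0,0,0,0,0,0,0.6],[0,0,0,0,0,0,0.6]]]'
python3 - <<'E'
from h import *
im,d=snapshot("wrist");save("w5",im,1)
E
python3 plan.py 0.6,441.6,-168.2,7,26; python3 caps.py
```

```text
time: 39.72
tool_pos: [441.2, -167.7, 107.9]
tcp_rot: [179.9, -0.1, 26.2]
ft_force: [-0.1, 0.2, -0.5]
finger_gap: 51.1
t 39.8 tcp [ 441.3 -167.7  108. ] [ 1.799e+02 -1.000e-01  2.620e+01] gap 51.1 F [ 0.9  1.1 -0.6]
3 x [-0.0, 0.003, 0.673, 0.0001, -0.0001, 0.0001, 0.6]
[450. 217.] 199 z21.3 c=(674.3,-180.1) 39x23 yaw=88.6
[401. 348.] 234 z18.3 c=(393.3,-108.5) 39x23 yaw=-36.1
[475. 350.] 73 z18.3 c=(409.2,-253.1) 22x16 yaw=-84.7
```

View pics/w5.png

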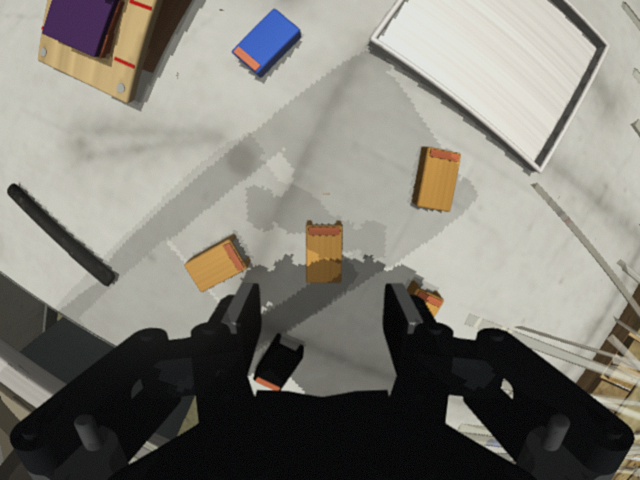

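The wrist view shows cap D at (324,252) centred between the fingers. The black look-alike (278,360) and the other brass caps are clear. The first cap lies flat in the tray at (674,-180).

```bash
python3 -m jog '[[[0,0,0.3,0,0,0,0.6],[0,0,0.6,0,0,0,0.6],[0,0,0.6,0,0,0,0.6],[0,0,0.35,0,0,0,0.6],[0,0,0.15,0,0,0,0.6],[0,0,0,0,0,0,0.1],[0,0,0,0,0,0,0.1],[0,0,0,0,0,0,0.1],[0,0,0,0,0,0,0.1],[0,0,0,0,0,0,0.1]]]' 40
python3 -m jog '[[[0,0,-0.3,0,0,0,0.1],[0,0,-0.7,0,0,0,0.1],[0,0,-0.8,0,0,0,0.1],[0,0,-0.3,0,0,0,0.1],[0,0,0,0,0,0,0.1],[0,0,0,0,0,0,0.1]]]' 60
python3 plan.py 0.1,530,-120,110,60 0.1,597,-171.5,110,83.3
```

```text
time: 41.08
tool_pos: [441.6, -168.5, 9.0]
tcp_rot: [179.8, -0.1, 26.1]
ft_force: [-0.6, 1.1, 6.0]
finger_gap: 22.6
time: 41.82
tool_pos: [439.7, -167.5, 111.6]
tcp_rot: [180.0, 0.0, 26.1]
ft_force: [-0.3, 0.2, -0.9]
finger_gap: 22.4
t 41.8 tcp [ 439.7 -167.5  111.6] [180.    0.   26.1] gap 22.4 F [-0.3  0.2 -0.9]
4 x [0.508, 0.099, 0.008, 0.0, 0.0, -0.0236, 0.1]
3 x [-0.15, 0.547, 0.0, -0.0, 0.0, -0.0216, 0.1]
```

```bash
python3 -m jog '[[[0.508,0.099,0.008,0,0,-0.0236,0.1],[0.508,0.099,0.008,0,0,-0.0236,0.1],[0.508,0.099,0.008,0,0,-0.0236,0.1],[0.508,0.099,0.008,0,0,-0.0236,0.1],[-0.097,0.547,0,0,0,-0.0216,0.1],[-0.097,0.547,0,0,0,-0.0216,0.1],[-0.097,0.547,0,0,0,-0.0216,0.1],[0,0,0,0,0,0,0.1],[0,0,0,0,0,0,0.1],[0,0,0,0,0,0,0.1]]]'
python3 plan.py 0.1,596.5,-163.5,22,83.3
```

```text
time: 43.08
tool_pos: [600.0, -164.0, 111.1]
tcp_rot: [180.0, 0.0, 83.3]
ft_force: [0.2, -0.7, 0.0]
finger_gap: 22.3
t 43.1 tcp [ 600.  -164.   111.1] [180.    0.   83.3] gap 22.3 F [ 0.2 -0.7  0. ]
3 x [0.001, -0.024, 0.594, 0.0, 0.0, 0.0, 0.1]
```

```bash
python3 -m jog '[[[0,-0.05,0.3,0,0,0,0.1],[0,-0.03,0.6,0,0,0,0.1],[0,0,0.55,0,0,0,0.1],[0,0,0.27,0,0,0,0.1],[0,0,0.06,0,0,0,0.1],[0,0,0,0,0,0,0.1],[0,0,0,0,0,0,0.1]]]'
python3 -m jog '[[[0,0,0,0,0,0,0.38],[0,0,0,0,0,0,0.38],[0,0,0,0,0,0,0.38],[0,0,-0.2,0,0,0,0.4],[0,0,-0.6,0,0,0,0.4],[0,0,-0.7,0,0,0,0.4],[0,0,-0.3,0,0,0,0.6],[0,0,0,0,0,0,0.6]]]' 40
python3 plan.py 0.6,480,-120,115,30 0.6,393.3,-108.5,105,-35.5
```

```text
time: 43.95
tool_pos: [598.3, -164.5, 24.2]
tcp_rot: [179.7, 0.1, 83.4]
ft_force: [0.3, 0.5, -0.4]
finger_gap: 22.1
time: 44.95
tool_pos: [598.1, -164.5, 114.4]
tcp_rot: [179.7, 0.1, 83.4]
ft_force: [0.9, 0.4, -0.4]
finger_gap: 51.2
t 45.0 tcp [ 598.1 -164.5  114.4] [1.797e+02 1.000e-01 8.340e+01] gap 51.2 F [ 0.9  0.4 -0.4]
6 x [-0.062, -0.431, -0.003, 0.0001, -0.0, 0.0247, 0.6]
8 x [-0.228, -0.036, 0.025, -0.0, -0.0, 0.0227, 0.6]
```

```bash
python3 -m jog '[[[-0.062,-0.431,-0.003,0,0,0.0247,0.6],[-0.062,-0.431,-0.003,0,0,0.0247,0.6],[-0.062,-0.431,-0.003,0,0,0.0247,0.6],[-0.062,-0.431,-0.003,0,0,0.0247,0.6],[-0.062,-0.431,-0.003,0,0,0.0247,0.6],[-0.062,-0.431,-0.003,0,0,0.0247,0.6]]]'
python3 -m jog '[[[-0.228,-0.036,0.025,0,0,0.0227,0.6],[-0.228,-0.036,0.025,0,0,0.0227,0.6],[-0.228,-0.036,0.025,0,0,0.0227,0.6],[-0.228,-0.036,0.025,0,0,0.0227,0.6],[-0.228,-0.036,0.025,0,0,0.0227,0.6],[-0.228,-0.036,0.025,0,0,0.0227,0.6],[-0.228,-0.036,0.025,0,0,0.0227,0.6],[-0.228,-0.036,0.025,0,0,0.0227,0.6],[0,0,0,0,0,0,0.6],[0,0,0,0,0,0,0.6]]]'
python3 - <<'E'
from h import *
im,d=snapshot("wrist");save("w6",im,1)
E
python3 caps.py;python3 plan.py 0.6,393.3,-108.5,8,-35.5
```

```text
time: 45.7
tool_pos: [477.2, -119.0, 111.4]
tcp_rot: [-180.0, 0.0, 29.7]
ft_force: [-0.3, -0.5, -0.4]
finger_gap: 51.3
time: 46.95
tool_pos: [392.2, -108.1, 102.6]
tcp_rot: [180.0, -0.1, -35.2]
ft_force: [0.2, -0.3, -0.4]
finger_gap: 51.3
[450. 217.] 199 z21.5 c=(674.0,-180.5) 39x24 yaw=86.0
[443. 252.] 208 z21.1 c=(596.9,-172.1) 39x23 yaw=85.9
[461. 295.] 184 z18.1 c=(513.3,-217.3) 38x24 yaw=17.6
t 47.0 tcp [ 392.5 -108.3  103. ] [-1.80e+02 -1.00e-01 -3.52e+01] gap 51.6 F [ 0.1 -0.8  0.5]
3 x [0.004, -0.002, 0.633, -0.0, -0.0001, 0.0002, 0.6]
```

View pics/w6.png

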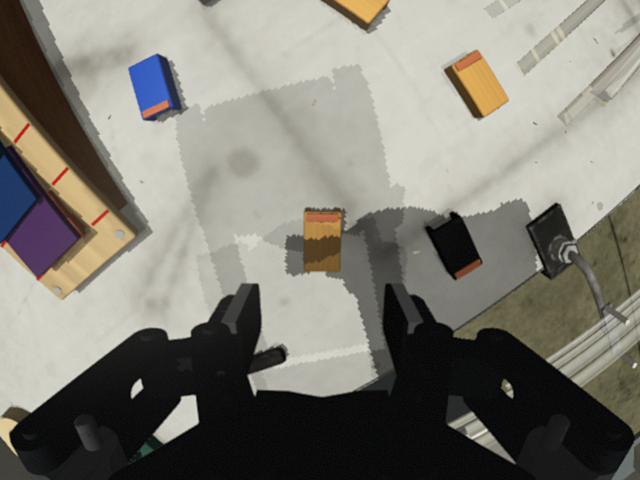

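Cap C at (322,240) is centred, and the black look-alike (455,250) is clear of the fingers. Grasping it.

```bash
python3 -m jog '[[[0.01,0,0.3,0,0,0,0.6],[0,0,0.6,0,0,0,0.6],[0,0,0.6,0,0,0,0.6],[0,0,0.3,0,0,0,0.6],[0,0,0.1,0,0,0,0.6],[0,0,0,0,0,0,0.1],[0,0,0,0,0,0,0.1],[0,0,0,0,0,0,0.1],[0,0,0,0,0,0,0.1],[0,0,0,0,0,0,0.1]]]' 40
python3 -m jog '[[[0,0,-0.3,0,0,0,0.1],[0,0,-0.7,0,0,0,0.1],[0,0,-0.8,0,0,0,0.1],[0,0,-0.3,0,0,0,0.1],[0,0,0,0,0,0,0.1],[0,0,0,0,0,0,0.1]]]' 60
python3 plan.py 0.1,520,-110,110,-6.7 0.1,635.4,-178.9,110,-6.7
```

```text
time: 48.3
tool_pos: [394.0, -108.9, 9.3]
tcp_rot: [-180.0, -0.3, -35.3]
ft_force: [-0.3, 0.6, 6.3]
finger_gap: 22.7
time: 49.05
tool_pos: [391.8, -108.0, 111.8]
tcp_rot: [180.0, -0.0, -35.3]
ft_force: [-0.8, -1.0, -1.3]
finger_gap: 21.7
t 49.0 tcp [ 391.8 -108.   111.8] [180.   -0.  -35.3] gap 21.7 F [-0.8 -1.  -1.3]
4 x [0.593, -0.26, 0.009, 0.0, -0.0, -0.0199, 0.1]
4 x [0.613, 0.275, 0.0, 0.0, 0.0, 0.0, 0.1]
```

```bash
python3 -m jog '[[[0.593,-0.26,0.009,0,0,-0.0199,0.1],[0.593,-0.26,0.009,0,0,-0.0199,0.1],[0.593,-0.26,0.009,0,0,-0.0199,0.1],[0.593,-0.26,0.009,0,0,-0.0199,0.1],[0.613,0.275,0,0,0,0,0.1],[0.613,0.275,0,0,0,0,0.1],[0.613,0.275,0,0,0,0,0.1],[0.613,0.275,0,0,0,0,0.1],[0,0,0,0,0,0,0.1],[0,0,0,0,0,0,0.1],[0,0,0,0,0,0,0.1]]]'
python3 plan.py 0.1,635.4,-180,22,-4
```

```text
time: 50.42
tool_pos: [635.3, -178.7, 111.3]
tcp_rot: [180.0, -0.0, -6.7]
ft_force: [0.5, 0.4, 0.4]
finger_gap: 22.2
t 50.4 tcp [ 635.3 -178.7  111.3] [180.   -0.   -6.7] gap 22.2 F [0.5 0.4 0.4]
3 x [0.001, 0.008, 0.595, 0.0, -0.0, -0.0025, 0.1]
```

```bash
python3 -m jog '[[[0,0.01,0.3,0,0,0,0.1],[0,0,0.6,0,0,0,0.1],[0,0,0.55,0,0,0,0.1],[0,0,0.27,0,0,0,0.1],[0,0,0.08,0,0,0,0.1],[0,0,0,0,0,0,0.1],[0,0,0,0,0,0,0.1]]]'
python3 -m jog '[[[0,0,0,0,0,0,0.36],[0,0,0,0,0,0,0.36],[0,0,0,0,0,0,0.36],[0,0,-0.2,0,0,0,0.4],[0,0,-0.6,0,0,0,0.4],[0,0,-0.8,0,0,0,0.4],[0,0,-0.8,0,0,0,0.6],[-0.5,0,-0.7,0,0,0,0.6],[-0.8,0,-0.5,0,0,0,0.6],[-0.8,0,0,0,0,0,0.6],[-0.8,-0.1,0,0,0,0,0.6]]]' 40
python3 -m jog '[[[-0.8,0.3,0,0,0,0,0.6],[-0.8,0.5,0,0,0,0,0.6],[-0.6,0.8,0,0,0,0,0.6],[0,0.8,0,0,0,0,0.6],[0,0.8,0,0,0,0,0.6],[0,0.8,0,0,0,0,0.6],[0,0.5,0,0,0,0,0.6],[0,0,0,0,0,0,0.6]]]'
python3 caps.py; python3 chk.py top9
```

```text
time: 51.3
tool_pos: [637.5, -180.4, 23.5]
tcp_rot: [179.9, -0.3, -6.7]
ft_force: [0.0, -0.0, -0.6]
finger_gap: 21.9
time: 52.68
tool_pos: [491.9, -158.1, 203.2]
tcp_rot: [179.9, -0.3, -6.7]
ft_force: [-0.7, 0.5, 0.5]
finger_gap: 51.2
time: 53.68
tool_pos: [356.8, -370.0, 202.3]
tcp_rot: [179.9, -0.1, -6.8]
ft_force: [-0.6, 0.6, -0.6]
finger_gap: 51.0
[450. 217.] 201 z21.3 c=(674.4,-180.1) 39x24 yaw=85.5
[448. 234.] 212 z21.5 c=(637.7,-179.6) 40x24 yaw=-7.4
[443. 252.] 207 z21.3 c=(597.5,-172.1) 39x25 yaw=84.6
[461. 296.] 222 z18.5 c=(512.8,-217.0) 39x23 yaw=16.9
[475. 344.] 205 z18.2 c=(421.7,-252.8) 39x23 yaw=-0.2
deck frame [342. 236.] z 6.4..19.7 c=(101.3,-0.0) 197x56 yaw=0.2 xmin 6.0 ymid 0.2
```

View pics/top9.png

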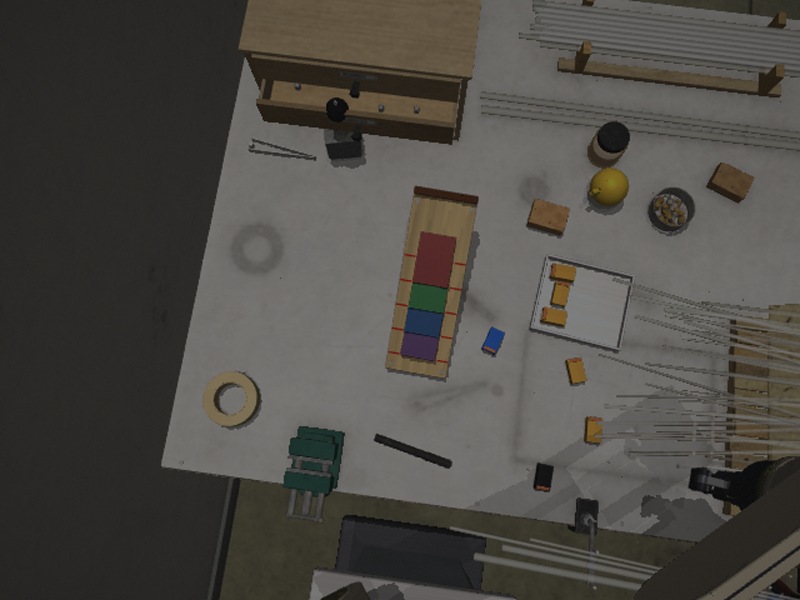

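Four slates run in courses up the deck at (418,345), (423,321), (429,297) and (435,258). Three caps are in the tray and two on the bench; the tape and the cork haven't moved. One check of each slate's edges before I hand in.

```bash
python3 -m jog '[[[0,0,0,0,0,0,0.6],[0,0,0,0,0,0,0.6],[0,0,0,0,0,0,0.6],[0,0,0,0,0,0,0.6]]]'
python3 - <<'E'
from m import *
import deck
im,d=snapshot("top");P=pts("top",d);P[d<=0]=[0,0,999]
for n,f in(("purple",lambda h,s,v:(h>125)&(h<160)&(s>90)),("blue",lambda h,s,v:(h>95)&(h<125)&(s>90)),("green",lambda h,s,v:(h>45)&(h<85)&(s>90)),("red",lambda h,s,v:((h<5)|(h>170))&(s>90))):
    for c,a,zz,r,Q in blobs(im,P,(305,140,385,305),f,150):
        D=(Q-deck.O)@np.array([deck.X,deck.Y,deck.Z]).T;A=np.polyfit(D[:,0],D[:,2],1)
        print(n,"x %.1f..%.1f"%tuple(np.percentile(D[:,0],[1,99])),"y %.1f..%.1f"%tuple(np.percentile(D[:,1],[1,99])),"z %.1f..%.1f"%tuple(np.percentile(D[:,2],[2,98])),"slope %.1f"%np.degrees(np.arctan(A[0])))
s=telemetry.sense();print(s["time"],s["ft_force"].round(1))
E
```

```text
time: 54.28
tool_pos: [357.3, -368.4, 201.7]
tcp_rot: [179.9, -0.1, -6.7]
ft_force: [-0.2, 0.1, 0.2]
finger_gap: 51.1
purple x 4.2..38.7 y -26.3..26.9 z 10.3..20.6 slope -8.1
blue x 42.2..79.5 y -26.6..26.9 z 10.5..20.8 slope -8.3
green x 81.3..119.2 y -27.2..27.1 z 10.4..20.4 slope -7.7
red x 122.6..199.0 y -26.7..27.0 z 4.6..19.8 slope -8.8
54.325 [0.1 0.3 0.1]
```

```bash
python3 -c "
from bench import job;print(job.hand_in())"
```

```text
the job is handed in; nothing more can be done
None
```

I laid all four slates on the bench (purple, blue, green, dark red; no teal one was there) on courses 1 to 4 from the copper strip up. Three brass caps are in the tray, and I handed in at about 54 s.

- **Slates:** in the last overhead check their lower edges showed within about 4 mm of the 0, 40, 80 and 120 mm lines. Each was centred within 1 mm and 7.7 to 8.8° flatter than the deck, against 8.6° expected.
- **Caps:** the three caps lie flat in the tray. The other two lie on the bench, where I found them. One cap was knocked about 40 mm partway through, so I measured it again before picking it up.
- **Left alone:** the tape and the blue and black look-alikes looked unmoved in the last overhead picture. I never identified for certain which brown block is the cork, but neither was touched.
- **Contact force:** the blue slate pressed with about 31 N while being set down; I eased off before releasing it. No check failed or disagreed, and the arm was clear of everything when I handed in.

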